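# Empty a scoop tray and hold it against the sprung fence

### The job

I want to screw a new label holder to the back of the little aluminium scoop tray. Pick the tray up by its wooden handle, tip all four nuts out over its open front into the open grey parts bin (tip them, do not pick at them with the fingers), then stand the empty tray flat on the bench with its closed back flush and centred against the sprung steel fence and press it with a steady 10 newtons, which pushes the fence half-way along its travel; never drive the fence all the way to its back stop, and leave the pliers and the sanding block where they are. Finish while still gripping the tray and holding that push: do not let go.

Things in the scene. Friction and masses are not known exactly. Their poses are not given: they have to be found in the camera images.
- tray: aluminium scoop tray, loose, 0.2 to 0.33 kg, 150 mm (its x) by 100 mm (its y); origin at the centre of its underside, z up. Floor 3 mm. Its front (-y side) is open, with no lip: tipped that side down by 45 to 50 degrees, the nuts slide out. Back wall (+y side) 40 mm high, end walls (x = -75, +75) 30 mm. Starts on the bench before the fence, front roughly to the robot (y roughly along world +x)
- tray_grip (a point): centre of the tray's handle: a light wooden bar 14 mm wide (along the tray's y) and 14 mm high, running 144 mm along the tray's x over the middle of the tray, its centre 75 mm above the tray's underside; free all round except for the straps at its ends. Axes as the tray's. Grip it across, from above, near its middle
- tray_back (a point): centre of the outer face of the tray's back wall, 50 mm from the handle's axis along the tray's y, 20 mm above its underside; axes as the tray's
- nut_a: one of four identical bright steel M16 hexagon nuts, 24 mm across flats, 13 mm thick, 30 g, lying loose in the tray at the start; origin at the centre of its underside
- nut_b: one of four identical bright steel M16 hexagon nuts, 24 mm across flats, 13 mm thick, 30 g, lying loose in the tray at the start; origin at the centre of its underside
- nut_c: one of four identical bright steel M16 hexagon nuts, 24 mm across flats, 13 mm thick, 30 g, lying loose in the tray at the start; origin at the centre of its underside
- nut_d: one of four identical bright steel M16 hexagon nuts, 24 mm across flats, 13 mm thick, 30 g, lying loose in the tray at the start; origin at the centre of its underside
- bin: open grey plastic parts bin with a paper label patch on one side, fixed to the bench at the robot's left; outside 150 mm (its x) by 180 mm (its y), 60 mm high, walls 4 mm (rim beads reach 77 mm from the middle along x, 94 mm along y); origin at the centre of its underside
- stop: sprung stop at the right, fixed to the bench: grey housing (130 mm wide, 44 mm high) on a dark foot, with the steel fence plate in front. Origin on the bench below the middle of the fence's front face at rest; x points back, the way the fence is pushed (roughly world +x), y along the fence. Foot and housing begin 45 mm behind the origin: the tray stands on bare bench. Nothing is higher than 49 mm
- fence (a joint): how far the fence plate is pushed back: 0 at rest, 0.040 at its back stop (m). A plain spring of 500 N/m: 0.020 is 10 N, the push wanted. A brass tongue on the fence's top slides back over the housing's top, which has three black cross lines: its tip is at the middle (longest) line at half travel
- fence_face (a point): centre of the front face of the moving fence plate, 20 mm above the bench; the plate is 160 mm wide, its face upright from 3 to 45 mm above the bench; axes as the stop's, moves with the fence
- pliers: bystander: green-handled pliers, 150 mm long, 12 mm high, on the bench at the left front; origin under the centre. Beside them, between bin and stop, two red-gripped levers of the edging machine (330 mm high, front at world x = 0.50 m) lean out to x = 0.36 m; they rise to 130 mm at x = 0.42 m, 200 mm at x = 0.53 m. Carry the tray across at x = 0.43 m, handle crosswise, underside over 215 mm up
- sanding_block: bystander: brown cork sanding block, 59 x 101 x 33 mm, on the bench at the right; origin at the centre of the underside. Behind it the table of a disc sander juts out 214 mm above the bench, at world x > 0.52 m, y < -0.38 m; on the other side of the stop the edging machine ends at y = -0.145 m: come to the stop from the front

How it is judged:
By the outcome, as a careful person would: the job done as asked, in the order asked, and still so for the second after the job is handed in, while the arm keeps its last pose, push and grip.
It also fails if it takes over 72 s, if anything falls off the work surface, if the arm or the gripper's body presses on something with over 40 N, if the wrist force passes 120 N, or if a joint passes its speed limit or range.

### The arm

A 6-joint arm with a two-finger parallel gripper is mounted at the origin on a cart in front of the work surface, level with it; the furniture and walls round the work are solid. World frame = base frame: x ahead of the robot, y to its left, z up, the work surface at z = 0. Lengths are in m, angles in rad, forces in N, time in s.
With the tool pointing down it reaches from about 0.425 to 0.95 m from the base axis. Payload 14.7 kg.
Tool frame: the origin (TCP) lies midway between the tips of the shut fingers; the grasp point (between the pads) lies 19 mm behind it (grasp_offset is the distance from the TCP to the grasp point, in m); z points along the fingers, y is the line along which they close (so a half turn about z gives the same grasp; the last joint's range is limited). The gripper opens to 85 mm and grips with 20 to 120 N. Pads are 22 mm wide; open, the fingers measure 114 mm over their backs; the gripper's body (76 mm by 85 mm) begins 54 mm behind the grasp point. The pads swing forward as they close: fully open they stand 13 mm farther back than shut.
Start: joints at [1.138, 0.48, 1.596, -0, 1.065, -0.047], TCP at [0.245, 0.602, 0.209] pointing down, gripper open.
Joint ranges: [-2.75, 2.75], [-0.82, 2.05], [0.23, 2.67], [-1.56, 4.7], [0.09, 2.69], [-2.92, 2.92]. Speed limits (rad/s): [1.89, 1.89, 2.39, 3.01, 3.01, 3.01].

### API

Orientations are given as a unit quaternion [w, x, y, z].
In Python, from rig import * gives the robot as it stands.
- The arm moves only by the tool servo_tool, never from a script. Its argument "rows" is a list of rows, each an object of numbers: "jaw": the opening in per cent of the stroke, from 0 (shut) to 100 (fully open); "dx", "dy", "dz": the shift along the tool's x, y, z in cm; "spin": the turn about the tool's z in degrees. A call has 1 to 8 rows; each row is the pose to reach, as a shift and turn from the pose commanded when the call began, along the tool's axes at that moment; what a row does not reach only later rows make up. A row lasts 1/12 s, in which the tool goes at most 41.7 mm and 7.16 degrees, less where a joint would pass 70% of its speed; a pose out of reach is approached as far as the arm can. A call with a gripper value outside its range is refused whole. The fingers move at their own pace and stop on an object; "newtons" is the grip in N (left out, the last holds). Time passes only in rows, so rows that repeat a pose let the fingers close. It gives the time, the measured TCP pose, the force, the opening and the grip force at its end, in the units of the state.
- state(): the state, without advancing time (a new reading comes with each control period).
- camera(name): name is "scene" or "top" or "wrist"; returns a dict with "image" (480x640x3 uint8, blue, green, red), "mtx" (3x3 intrinsics, pixels), "dist" ([k1, k2, p1, p2, k3] as OpenCV has them; the pictures are not rectified), "world_from_camera" (4x4, takes a point from camera to world coordinates). Camera axes: x right, y down, z forward; pixel columns grow to the right and rows downward; lengths in m; the calibration is good to about 2 mm. A picture is of the moment at which its call begins. There is no depth.
- close_job(): hands the job in; it is judged then, once.
The state is a dict: "t": time; "joint_pos": joint angles; "qd": joint speeds; "effort": joint torques, N m; "eef_pos": TCP position; "orientation": TCP orientation; "wrist_force": force on the tool from outside, world axes, zero at the start; "moment": the same for the moment, N m; "width": finger opening in m; "grip_force": force on a finger pad.
Only numpy, scipy, OpenCV 4.12 (cv2) and the standard library are available. Lean on these libraries where they do the work, as an engineer would, in place of code of your own. Each camera call takes 0.05 s, during which the arm holds its last target. There are 200 camera calls.

## Working session

There is one attempt and no reset: what is moved stays moved. The work goes in short steps, Python scripts to look and compute and a tool call to move; the robot and the scene stay as the last step left them, time stands still between calls to the robot, and variables do not carry over. Pictures are saved under pics/ and viewed, at most 10 in all, crops included, and the job is handed in when it is done.

Besides the shell and the picture viewer there is one more tool, called after "Emit:" in YAML: its name, and indented under it one key for each argument. servo_tool: Moves the arm, as the interface text tells. Its arguments: {"type":"object","properties":{"rows":{"type":"array","items":{"type":"object","properties":{"jaw":{"type":"number"},"dx":{"type":"number"},"dy":{"type":"number"},"dz":{"type":"number"},"spin":{"type":"number"}}}},"newtons":{"type":"number"}},"required":["rows"]}

```bash
mkdir -p pics; ls; python3 - <<'E'
from rig import *
import cv2,numpy as np
s=state(); print({k:np.round(v,3).tolist() for k,v in s.items()})
for n in("scene","top"):
    c=camera(n); cv2.imwrite(f"pics/{n}0.png",c["image"]); print(n,np.round(c["mtx"],1).tolist(),c["dist"],np.round(c["world_from_camera"],3).tolist())
E
```

```text
pics
{'t': 0.0, 'joint_pos': [1.138, 0.481, 1.597, -0.0, 1.065, -0.047], 'qd': [0.0, -0.001, -0.001, -0.002, 0.0, 0.001], 'effort': [-0.003, -95.064, -43.019, -0.001, 0.012, 0.0], 'eef_pos': [0.244, 0.602, 0.208], 'orientation': [-0.0, 0.192, 0.981, -0.001], 'wrist_force': [-0.023, -0.803, 0.519], 'moment': [-0.046, 0.016, 0.009], 'grip_force': 0.0, 'width': 0.085}
scene [[572.6, 0.0, 321.7], [0.0, 572.6, 235.5], [0.0, 0.0, 1.0]] [0.02238745 0.         0.         0.         0.        ] [[0.428, -0.662, 0.615, -0.477], [-0.904, -0.301, 0.304, -0.504], [-0.016, -0.686, -0.727, 1.22], [0.0, 0.0, 0.0, 1.0]]
top [[552.3, 0.0, 326.5], [0.0, 552.3, 243.1], [0.0, 0.0, 1.0]] [-0.02416904  0.          0.          0.          0.        ] [[-0.021, -0.987, 0.16, 0.221], [-1.0, 0.019, -0.011, -0.001], [0.008, -0.16, -0.987, 1.824], [0.0, 0.0, 0.0, 1.0]]
```

View pics/scene0.png

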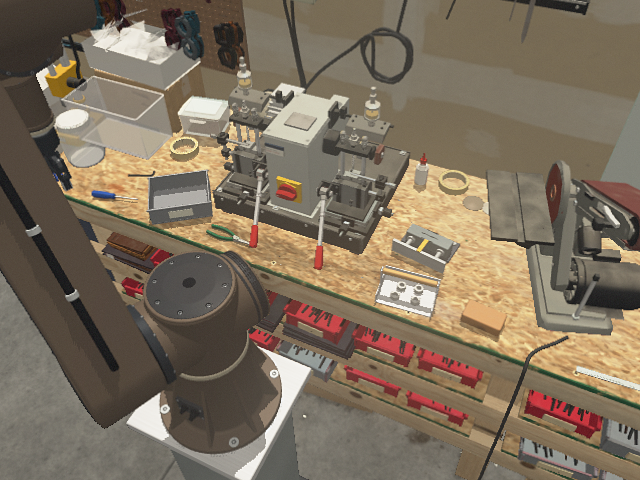

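View pics/top0.png

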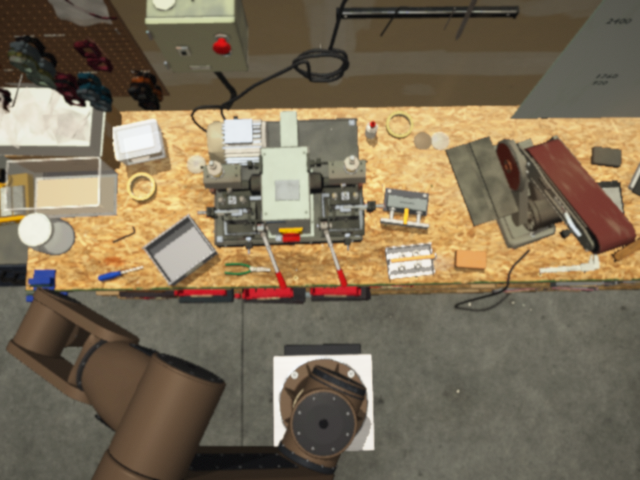

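The scene view shows the tray at about (408,292), the stop at (427,245) and the bin at (180,197). In the top view the bin is at (180,250), the tray at (410,262) and the fence at (405,224). I'll enlarge the top view to pick points.

```bash
cat > h.py <<'E'
from rig import *
import cv2,numpy as np
from scipy.spatial.transform import Rotation as R
def ray(c,px,z):
    "pixels -> world points on plane z"
    u=cv2.undistortPoints(np.float64(px).reshape(-1,1,2),c["mtx"],c["dist"])[:,0]
    T=c["world_from_camera"]; d=np.c_[u,np.ones(len(u))]@T[:3,:3].T; o=T[:3,3]
    return o+d*((z-o[2])/d[:,2])[:,None]
def proj(c,P):
    T=np.linalg.inv(c["world_from_camera"])
    return cv2.projectPoints(np.float64(P).reshape(-1,1,3),cv2.Rodrigues(T[:3,:3])[0],T[:3,3],c["mtx"],c["dist"])[0][:,0]
def tool(): 
    s=state(); q=s["orientation"]; return s,R.from_quat([q[1],q[2],q[3],q[0]])
E
python3 - <<'E'
from h import *
c=camera("top"); im=c["image"]
a=cv2.resize(im[175:295,365:465],None,fx=4,fy=4,interpolation=cv2.INTER_CUBIC)
b=cv2.resize(im[200:300,130:230],None,fx=4,fy=4,interpolation=cv2.INTER_CUBIC)
b=cv2.copyMakeBorder(b,0,80,0,0,cv2.BORDER_CONSTANT)
cv2.imwrite("pics/crop1.png",np.hstack([a,b]))
print(ray(c,[[410,262],[405,224],[180,250]],0.05).round(3))
E
```

```text
[[ 0.442 -0.291  0.05 ]
 [ 0.568 -0.28   0.05 ]
 [ 0.496  0.455  0.05 ]]
```

View pics/crop1.png

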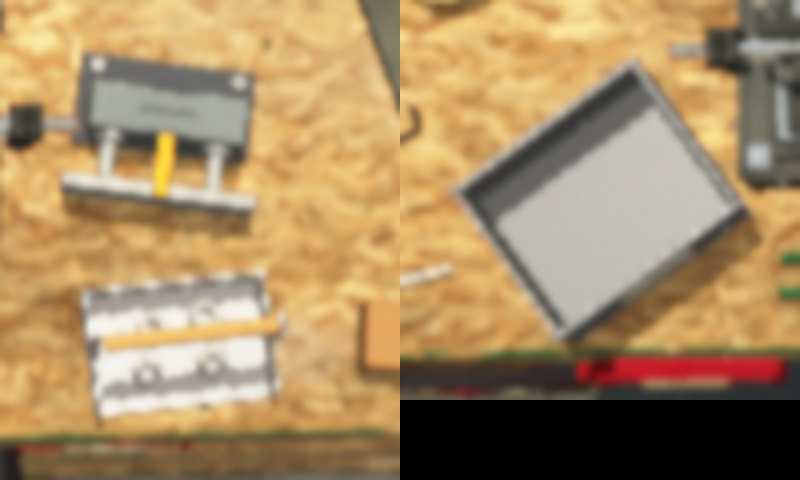

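The top crop shows the handle from crop (105,342) to (278,325), the fence's front edge from (65,188) to (253,208), and the bin rim corners at (458,192), (632,62), (748,212) and (565,340). The moves offer no tilt, so I'll check the module's own documentation while measuring.

There is no tilt axis, so I'll tip the tray over the bin rim. I'll rest its underside on the far rim and slacken the jaws to a cage around the bar. Then I'll lead the bar forward and down until the front edge rests on the bin floor at about 47°. Once lifted, it levels itself by gravity.

First I'll take a wrist look over the bin.

Emit:
servo_tool:
  rows:
    - {"dx": -27,"dy": -9,"dz": -15,"spin": 31,"jaw": 60}
    - {"dx": -27,"dy": -9,"dz": -15,"spin": 31}
    - {"dx": -27,"dy": -9,"dz": -15,"spin": 31}
    - {"dx": -27,"dy": -9,"dz": -15,"spin": 31}
    - {"dx": -27,"dy": -9,"dz": -15,"spin": 31}
    - {"dx": -27,"dy": -9,"dz": -15,"spin": 31}
    - {"dx": -27,"dy": -9,"dz": -15,"spin": 31}
    - {"dx": -27,"dy": -9,"dz": -15,"spin": 31}

```text
invalid input at $.rows[1]: expected keys jaw, dx, dy, dz, spin
```

```bash
cat >> h.py <<'E'
def go(xyz,ang):
    "tool-frame shift (cm) and spin (deg) to TCP xyz with tool y at world angle ang"
    s,r=tool(); d=r.inv().apply(np.array(xyz)-s["eef_pos"])*100; y=r.as_matrix()[:,1]
    print("t",round(s["t"],2),"d",d.round(2),"spin",round((np.degrees(np.arctan2(y[1],y[0]))-ang+180)%360-180,2))
E
python3 - <<'E'
from h import *
s,r=tool(); print(s["t"],s["eef_pos"],r.as_matrix().round(3).tolist())
c=camera("wrist"); cv2.imwrite("pics/w1.png",c["image"]); print(c["world_from_camera"].round(3).tolist(),c["mtx"].round(0).tolist())
print(proj(c,[[.494,.451,.06],[.503,.567,.06],[.608,.428,.06],[.482,.332,.06],[.382,.478,.06]]).round())
go((.4495,-.2955,.25),4.5)
E
```

```text
0.2 [0.24446275 0.60196913 0.20830141] [[-0.927, 0.376, -0.0], [0.376, 0.927, -0.001], [0.0, -0.001, -1.0]]
[[0.377, 0.886, 0.27, 0.176], [0.926, -0.361, -0.11, 0.63], [-0.0, 0.291, -0.957, 0.373], [0.0, 0.0, 0.0, 1.0]] [[398.0, 0.0, 317.0], [0.0, 398.0, 237.0], [0.0, 0.0, 1.0]]
[[272. 487.]
 [382. 460.]
 [295. 566.]
 [163. 512.]
 [249. 393.]]
t 0.25 d [-52.77 -75.44  -4.12] spin 63.39
```

View pics/w1.png

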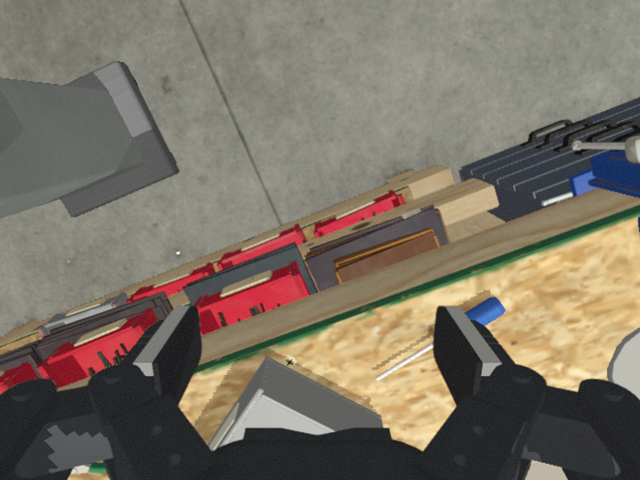

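The move was refused because every row needs all its keys. The wrist picture shows mostly the floor and the bench edge, with the bin corner at (265,360). The overhead view will serve for the bin, so I'll go to the tray.

Emit:
servo_tool:
  rows:
    - {"dx": -28,"dy": -20,"dz": -6,"spin": 25,"jaw": 70}
    - {"dx": -28,"dy": -20,"dz": -6,"spin": 25,"jaw": 70}
    - {"dx": -28,"dy": -20,"dz": -6,"spin": 25,"jaw": 70}
    - {"dx": -28,"dy": -20,"dz": -6,"spin": 25,"jaw": 70}
    - {"dx": -28,"dy": -20,"dz": -6,"spin": 25,"jaw": 70}
    - {"dx": -28,"dy": -20,"dz": -6,"spin": 25,"jaw": 70}
    - {"dx": -28,"dy": -20,"dz": -6,"spin": 25,"jaw": 70}
    - {"dx": -28,"dy": -20,"dz": -6,"spin": 25,"jaw": 70}

```text
t: 0.92
eef_pos: [0.4209, 0.323, 0.2664]
orientation: [0.0, 0.399, 0.917, 0.0]
wrist_force: [1.6, 0.1, 0.7]
width: 0.0596
grip_force: 0.0
```

```bash
python3 - <<'E'
from h import *
s,r=tool(); print(s["eef_pos"],s["joint_pos"])
go((.45,-.0,.27),25)
E
```

```text
[0.42090891 0.32303054 0.26641433] [ 5.97452130e-01  2.54338928e-01  1.79723904e+00 -1.34520242e-05
  1.08978214e+00 -1.51424101e-01]
t 0.92 d [-25.64 -19.86  -0.36] spin 17.91
```

Emit:
servo_tool:
  rows:
    - {"dx": -25.6,"dy": -19.8,"dz": 0,"spin": 18,"jaw": 70}
    - {"dx": -25.6,"dy": -19.8,"dz": 0,"spin": 18,"jaw": 70}
    - {"dx": -25.6,"dy": -19.8,"dz": 0,"spin": 18,"jaw": 70}
    - {"dx": -25.6,"dy": -19.8,"dz": 0,"spin": 18,"jaw": 70}
    - {"dx": -25.6,"dy": -19.8,"dz": 0,"spin": 18,"jaw": 70}
    - {"dx": -25.6,"dy": -19.8,"dz": 0,"spin": 18,"jaw": 70}
    - {"dx": -25.6,"dy": -19.8,"dz": 0,"spin": 18,"jaw": 70}
    - {"dx": -25.6,"dy": -19.8,"dz": 0,"spin": 18,"jaw": 70}

```text
t: 1.58
eef_pos: [0.4493, -0.0002, 0.2662]
orientation: [0.0, 0.538, 0.843, -0.0]
wrist_force: [1.7, -0.0, 0.0]
width: 0.0599
grip_force: 0.0
```

```bash
python3 - <<'E'
from h import *
s,r=tool(); print(s["eef_pos"],s["joint_pos"])
go((.4495,-.2955,.16),4.5)
E
```

```text
[ 4.49277489e-01 -2.21618577e-04  2.66163920e-01] [-6.76413592e-02  1.30940632e-01  1.95893686e+00 -4.51537713e-04
  1.05116715e+00 -5.01383786e-01]
t 1.58 d [-26.79 -12.4   10.63] spin 20.36
```

Emit:
servo_tool:
  rows:
    - {"dx": -26.8,"dy": -12.4,"dz": 0,"spin": 20.4,"jaw": 70}
    - {"dx": -26.8,"dy": -12.4,"dz": 0,"spin": 20.4,"jaw": 70}
    - {"dx": -26.8,"dy": -12.4,"dz": 0,"spin": 20.4,"jaw": 70}
    - {"dx": -26.8,"dy": -12.4,"dz": 0,"spin": 20.4,"jaw": 70}
    - {"dx": -26.8,"dy": -12.4,"dz": 10,"spin": 20.4,"jaw": 70}
    - {"dx": -26.8,"dy": -12.4,"dz": 10,"spin": 20.4,"jaw": 70}
    - {"dx": -26.8,"dy": -12.4,"dz": 10,"spin": 20.4,"jaw": 70}
    - {"dx": -26.8,"dy": -12.4,"dz": 10,"spin": 20.4,"jaw": 70}

```text
t: 2.25
eef_pos: [0.4493, -0.2948, 0.1647]
orientation: [0.0, 0.679, 0.734, -0.0]
wrist_force: [1.5, 0.6, 0.1]
width: 0.0597
grip_force: 0.0
```

```bash
python3 - <<'E'
from h import *
go((.4495,-.2955,.056),4.5)
c=camera("wrist"); cv2.imwrite("pics/w2.png",c["image"])
E
```

```text
t 2.25 d [-7.000e-02  1.000e-02  1.087e+01] spin -0.04
```

View pics/w2.png

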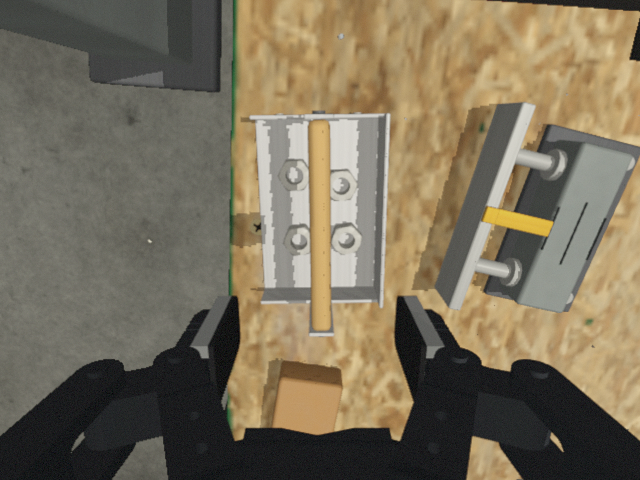

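The wrist view shows the handle from (319,122) to (321,331), parallel to the image columns. All four nuts are inside, and the fence runs from about (520,105) to (450,305) with its brass tongue at (518,220). I'll measure handle and fence here.

```bash
python3 - <<'E'
from h import *
c=camera("wrist"); im=c["image"]
h=ray(c,[[319,122],[321,331]],.08); print("handle",h.round(4).tolist(),h.mean(0).round(4),"angle",np.degrees(np.arctan2(*(h[1]-h[0])[:2])).round(2))
# brightness profile across fence on three rows
for v in(130,170,260):
    print(v,[int(x) for x in im[v,430:560].mean(1)])
E
```

```text
handle [[0.4442, -0.2271, 0.08], [0.4564, -0.366, 0.08]] [ 0.4503 -0.2966  0.08  ] angle 174.99
130 [125, 128, 131, 133, 137, 141, 148, 153, 158, 157, 151, 146, 138, 135, 127, 122, 119, 114, 115, 121, 126, 126, 125, 129, 126, 128, 130, 130, 129, 131, 130, 124, 123, 115, 100, 86, 79, 84, 85, 85, 90, 89, 88, 94, 89, 91, 90, 90, 90, 94, 95, 97, 101, 104, 107, 109, 111, 116, 122, 121, 124, 109, 87, 84, 84, 84, 83, 84, 85, 85, 86, 85, 88, 87, 87, 82, 88, 87, 84, 84, 84, 83, 84, 86, 81, 87, 112, 149, 181, 205, 208, 207, 207, 206, 206, 204, 202, 202, 205, 203, 192, 169, 160, 159, 159, 158, 155, 155, 152, 151, 147, 145, 133, 101, 96, 97, 96, 97, 83, 56, 46, 47, 59, 74, 93, 105, 112, 113, 112, 113]
170 [153, 151, 149, 150, 154, 154, 157, 154, 154, 152, 150, 151, 150, 151, 153, 150, 150, 147, 146, 141, 139, 133, 129, 102, 88, 86, 92, 89, 92, 93, 93, 94, 101, 109, 117, 117, 118, 126, 125, 128, 130, 126, 126, 125, 125, 124, 124, 113, 94, 86, 81, 82, 84, 82, 87, 87, 87, 85, 88, 88, 88, 86, 88, 88, 90, 88, 88, 88, 87, 82, 87, 92, 128, 164, 195, 205, 203, 204, 203, 205, 205, 201, 199, 202, 205, 191, 143, 92, 82, 75, 80, 87, 94, 105, 111, 117, 122, 123, 119, 121, 121, 119, 112, 78, 49, 51, 49, 53, 64, 64, 64, 64, 67, 65, 66, 68, 87, 86, 85, 86, 85, 87, 89, 86, 90, 90, 89, 89, 101, 126]
260 [109, 110, 111, 113, 111, 108, 105, 102, 97, 97, 94, 90, 89, 80, 76, 78, 86, 83, 86, 82, 83, 82, 84, 85, 81, 82, 83, 84, 83, 82, 83, 83, 90, 87, 83, 86, 84, 84, 87, 123, 158, 181, 188, 188, 189, 192, 193, 193, 192, 188, 189, 184, 179, 174, 173, 173, 170, 169, 168, 165, 162, 158, 156, 157, 154, 149, 148, 146, 143, 137, 132, 123, 118, 116, 95, 88, 75, 76, 86, 85, 84, 85, 87, 86, 90, 89, 87, 88, 93, 107, 143, 144, 120, 108, 106, 96, 70, 63, 67, 65, 62, 63, 66, 70, 62, 65, 68, 70, 87, 99, 115, 124, 134, 143, 151, 150, 151, 150, 151, 150, 150, 149, 149, 150, 148, 148, 149, 148, 149, 148]
```

Emit:
servo_tool:
  rows:
    - {"dx": 0,"dy": 0,"dz": 4,"spin": 0,"jaw": 70}
    - {"dx": 0,"dy": 0,"dz": 8,"spin": 0,"jaw": 70}
    - {"dx": 0,"dy": 0,"dz": 10.8,"spin": 0,"jaw": 70}
    - {"dx": 0,"dy": 0,"dz": 10.8,"spin": 0,"jaw": 70}
    - {"dx": 0,"dy": 0,"dz": 10.8,"spin": 0,"jaw": 70}

```text
t: 2.77
eef_pos: [0.4493, -0.292, 0.0577]
orientation: [-0.001, 0.679, 0.734, -0.0]
wrist_force: [0.5, -0.4, 1.0]
width: 0.0598
grip_force: 0.0
```

Emit:
servo_tool:
  rows:
    - {"dx": 0,"dy": 0,"dz": 0,"spin": 0,"jaw": 0}
    - {"dx": 0,"dy": 0,"dz": 0,"spin": 0,"jaw": 0}
    - {"dx": 0,"dy": 0,"dz": 0,"spin": 0,"jaw": 0}
    - {"dx": 0,"dy": 0,"dz": 0,"spin": 0,"jaw": 0}
    - {"dx": 0,"dy": 0,"dz": 0,"spin": 0,"jaw": 0}
    - {"dx": 0,"dy": 0,"dz": 0,"spin": 0,"jaw": 0}
    - {"dx": 0,"dy": 0,"dz": 0,"spin": 0,"jaw": 0}
    - {"dx": 0,"dy": 0,"dz": 0,"spin": 0,"jaw": 0}
  newtons: 60

```text
t: 3.43
eef_pos: [0.4507, -0.2935, 0.0594]
orientation: [0.001, 0.679, 0.734, 0.0]
wrist_force: [-2.3, -0.1, 12.4]
width: 0.0003
grip_force: 6.1
```

```bash
python3 - <<'E'
from h import *
s,r=tool(); c=camera("wrist"); T=c["world_from_camera"].copy()
print(s["width"],s["grip_force"],s["eef_pos"])
T[:3,3]+=np.array([.4493,-.2948,.1647])-s["eef_pos"]; c["world_from_camera"]=T
p=ray(c,[[517,130],[503,170],[470,260]],.045); print(p.round(4).tolist())
e=ray(c,[[522.5,106],[452,307]],.045); print("ends",e.round(4).tolist(),e.mean(0).round(4),np.linalg.norm(e[0]-e[1]))
print("fence normal angle",np.degrees(np.arctan2(*(p[0]-p[2])[:2])).round(2), "tongue",ray(c,[[486,215],[551,227]],.047).round(4).tolist())
E
```

```text
0.0003041599924903434 6.142306371621089 [ 0.45074356 -0.29346779  0.05944233]
[[0.5828, -0.2192, 0.045], [0.579, -0.2471, 0.045], [0.5683, -0.3164, 0.045]]
ends [[0.5831, -0.2033, 0.045], [0.5616, -0.3566, 0.045]] [ 0.5723 -0.2799  0.045 ] 0.1547920336862964
fence normal angle 8.49 tongue [[0.5725, -0.2802, 0.047], [0.6225, -0.2855, 0.047]]
```

The fingers shut without the bar, so I'll look.

```bash
python3 - <<'E'
from h import *
c=camera("wrist"); d=camera("scene")
a=cv2.resize(d["image"][240:340,350:470],(480,400),interpolation=cv2.INTER_CUBIC)
w=cv2.resize(c["image"],(320,240)); w=cv2.copyMakeBorder(w,0,160,0,0,cv2.BORDER_CONSTANT)
cv2.imwrite("pics/m1.png",np.hstack([w,a])); print(state()["moment"])
E
```

```text
[ 0.01513999  0.2230758  -0.0130093 ]
```

View pics/m1.png

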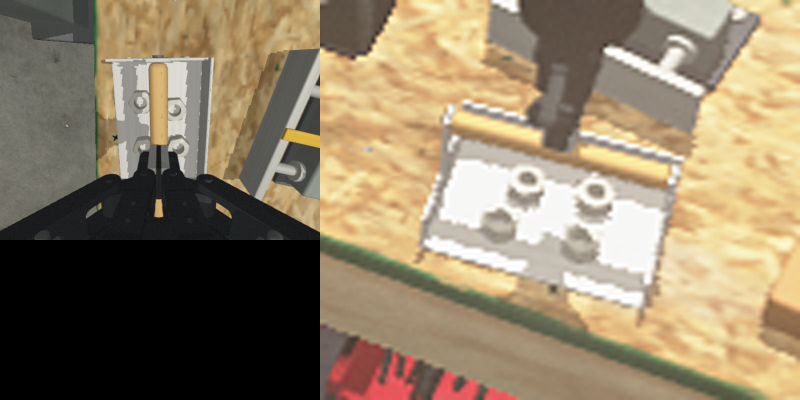

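The picture shows the finger tips at the bar but not straddling it: the tip is at crop (558,150), just on the bar. I'll check heights by projecting into the scene view.

```bash
python3 - <<'E'
from h import *
s,r=tool(); c=camera("scene"); w=camera("wrist"); print(s["eef_pos"],s["width"],s["wrist_force"],s["joint_pos"], "graspoff",grasp_offset)
e=np.array(s["eef_pos"]); print("tcp px",proj(c,[e,e+[0,0,.02],e+[0,0,-.02]]).round(1).tolist(),"wrist",proj(w,[e,e+[0,0,.02]]).round(1).tolist())
for z in(.05,.068,.082): print(z,proj(c,[[.444,-.227,z],[.456,-.366,z]]).round(1).tolist())
im=c["image"]; hsv=cv2.cvtColor(im,cv2.COLOR_BGR2HSV)
print("crop corners bar L",(350+(455-320)/4,240+120/4),"R",(350+(670-320)/4,240+178/4))
E
```

```text
[ 0.45075137 -0.29345423  0.05944835] 0.0002431221700559444 [-0.60932398  0.15231406 11.98202219] [-6.33435243e-01  5.28844727e-01  1.98530448e+00 -7.09270700e-05
  6.24830070e-01 -7.11837747e-01] graspoff 0.0187
tcp px [[409.2, 281.2], [409.9, 276.2], [408.4, 286.0]] wrist [[316.8, 288.8], [316.9, 309.5]]
0.05 [[383.9, 277.0], [436.5, 291.3]]
0.068 [[384.3, 272.6], [437.4, 286.9]]
0.082 [[384.6, 269.1], [438.1, 283.4]]
crop corners bar L (383.75, 270.0) R (437.5, 284.5)
```

Emit:
servo_tool:
  rows:
    - {"dx": 0,"dy": 0,"dz": -0.7,"spin": 0,"jaw": 0}
    - {"dx": 0,"dy": 0,"dz": -1.5,"spin": 0,"jaw": 0}
    - {"dx": 0,"dy": 0,"dz": -1.5,"spin": 0,"jaw": 0}
    - {"dx": 0,"dy": 0,"dz": -1.5,"spin": 0,"jaw": 0}
  newtons: 60

```text
t: 4.02
eef_pos: [0.4503, -0.2931, 0.0739]
orientation: [0.001, 0.679, 0.734, 0.0]
wrist_force: [-0.4, 0.4, -0.5]
width: 0.0002
grip_force: 0.0
```

```bash
python3 - <<'E'
from h import *
c=camera("wrist"); im=c["image"]
d=camera("scene"); a=cv2.resize(d["image"][240:340,350:450],(480,480),interpolation=cv2.INTER_CUBIC)
cv2.imwrite("pics/m2.png",np.hstack([im[0:480,200:440],a])); print(state()["width"],state()["wrist_force"])
E
```

```text
0.00025649106107233504 [-0.11831539  1.40083562  0.22678867]
```

View pics/m2.png

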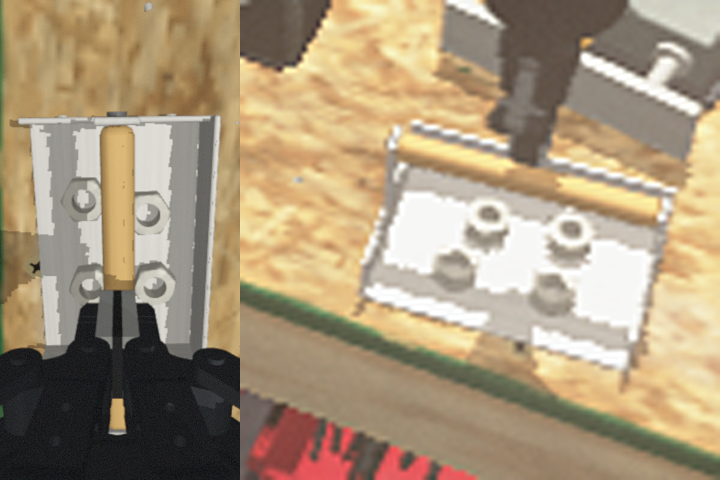

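The fingers had shut above the bar. With the tips resting on the bar's top (0.082 m) the reported TCP was 0.059 m, so the real tips sit about 2 cm behind the reported TCP. I'll open and go 2 cm lower than before.

Emit:
servo_tool:
  rows:
    - {"dx": 0,"dy": 0,"dz": -1,"spin": 0,"jaw": 70}
    - {"dx": 0,"dy": 0,"dz": -1,"spin": 0,"jaw": 70}
    - {"dx": 0,"dy": 0,"dz": -1,"spin": 0,"jaw": 70}
    - {"dx": 0,"dy": 0,"dz": -1,"spin": 0,"jaw": 70}
    - {"dx": 0,"dy": 0,"dz": 1.5,"spin": 0,"jaw": 70}
    - {"dx": 0,"dy": 0,"dz": 3.5,"spin": 0,"jaw": 70}
    - {"dx": 0,"dy": 0,"dz": 3.5,"spin": 0,"jaw": 70}
    - {"dx": 0,"dy": 0,"dz": 3.5,"spin": 0,"jaw": 70}

```text
t: 4.78
eef_pos: [0.4491, -0.2922, 0.0373]
orientation: [-0.001, 0.679, 0.734, -0.0]
wrist_force: [-0.2, -0.0, -0.1]
width: 0.06
grip_force: 0.0
```

Emit:
servo_tool:
  rows:
    - {"dx": 0,"dy": 0,"dz": 0,"spin": 0,"jaw": 0}
    - {"dx": 0,"dy": 0,"dz": 0,"spin": 0,"jaw": 0}
    - {"dx": 0,"dy": 0,"dz": 0,"spin": 0,"jaw": 0}
    - {"dx": 0,"dy": 0,"dz": 0,"spin": 0,"jaw": 0}
    - {"dx": 0,"dy": 0,"dz": 0,"spin": 0,"jaw": 0}
    - {"dx": 0,"dy": 0,"dz": 0,"spin": 0,"jaw": 0}
    - {"dx": 0,"dy": 0,"dz": 0,"spin": 0,"jaw": 0}
  newtons: 60

```text
t: 5.37
eef_pos: [0.4504, -0.2931, 0.0388]
orientation: [0.001, 0.679, 0.734, 0.0]
wrist_force: [-0.4, 0.7, 7.6]
width: 0.0122
grip_force: 62.2
```

The bar is gripped (12 mm, 62 N). I'll lift smoothly.

Emit:
servo_tool:
  rows:
    - {"dx": 0,"dy": 0,"dz": -0.5,"spin": 0,"jaw": 0}
    - {"dx": 0,"dy": 0,"dz": -1.5,"spin": 0,"jaw": 0}
    - {"dx": 0,"dy": 0,"dz": -3.5,"spin": 0,"jaw": 0}
    - {"dx": 0,"dy": 0,"dz": -6,"spin": 0,"jaw": 0}
    - {"dx": 0,"dy": 0,"dz": -8.5,"spin": 0,"jaw": 0}
    - {"dx": 0,"dy": 0,"dz": -11,"spin": 0,"jaw": 0}
    - {"dx": 0,"dy": 0,"dz": -12.5,"spin": 0,"jaw": 0}
    - {"dx": 0,"dy": 0,"dz": -13,"spin": 0,"jaw": 0}
  newtons: 60

```text
t: 6.03
eef_pos: [0.4508, -0.2935, 0.1712]
orientation: [0.002, 0.679, 0.734, 0.0]
wrist_force: [0.3, -0.8, -3.2]
width: 0.0127
grip_force: 60.5
```

Emit:
servo_tool:
  rows:
    - {"dx": 0,"dy": 0,"dz": -0.5,"spin": 0,"jaw": 0}
    - {"dx": 0,"dy": 0,"dz": -1.5,"spin": 0,"jaw": 0}
    - {"dx": 0,"dy": 0,"dz": -3.5,"spin": 0,"jaw": 0}
    - {"dx": 0,"dy": 0,"dz": -6,"spin": 0,"jaw": 0}
    - {"dx": 0,"dy": 0,"dz": -8.5,"spin": 0,"jaw": 0}
    - {"dx": 0,"dy": 0,"dz": -11,"spin": 0,"jaw": 0}
    - {"dx": 0,"dy": 0,"dz": -12,"spin": 0,"jaw": 0}
    - {"dx": 0,"dy": 0,"dz": -12,"spin": 0,"jaw": 0}
  newtons: 60

```text
t: 6.7
eef_pos: [0.4506, -0.2933, 0.2896]
orientation: [0.001, 0.679, 0.734, 0.0]
wrist_force: [0.8, -0.3, -3.7]
width: 0.0132
grip_force: 60.5
```

```bash
python3 - <<'E'
from h import *
s,r=tool(); print(s["eef_pos"],s["wrist_force"],s["moment"],s["width"])
go((.445,-.06,.287),15);go((.445,.18,.287),27)
c=camera("wrist"); d=camera("scene"); cv2.imwrite("pics/m3.png",np.hstack([cv2.resize(c["image"],(400,300)),cv2.resize(d["image"][180:330,320:520],(400,300),interpolation=cv2.INTER_CUBIC)]))
E
```

```text
[ 0.45061782 -0.29332737  0.28962455] [ 0.8032682  -0.29897135 -3.66587216] [-0.01637789  0.02767033  0.04760182] 0.013228820977974965
t 6.7 d [23.31  1.27  0.22] spin -10.5
t 6.7 d [47.23  3.15  0.18] spin -22.5
```

View pics/m3.png

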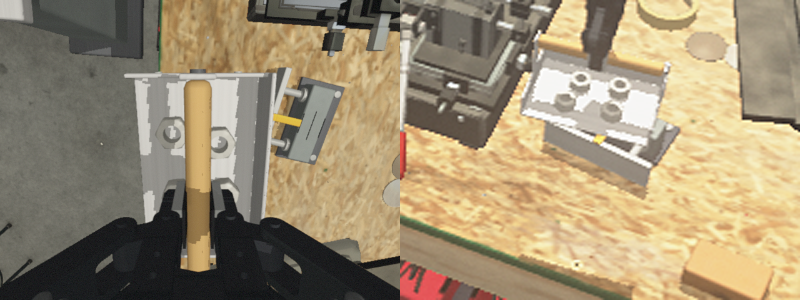

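The picture shows the tray hanging level at handle height, with the nuts in it, clear of the stop. I'll carry it left with the handle crosswise.

Emit:
servo_tool:
  rows:
    - {"dx": 1,"dy": 0,"dz": 0,"spin": 0,"jaw": 0}
    - {"dx": 3,"dy": 0,"dz": 0,"spin": 0.5,"jaw": 0}
    - {"dx": 6,"dy": 0,"dz": 0,"spin": 1,"jaw": 0}
    - {"dx": 9.5,"dy": 0,"dz": 0,"spin": 1.5,"jaw": 0}
    - {"dx": 13,"dy": 0,"dz": 0,"spin": 2,"jaw": 0}
    - {"dx": 17,"dy": 0,"dz": 0,"spin": 2.5,"jaw": 0}
    - {"dx": 21,"dy": 0,"dz": 0,"spin": 3,"jaw": 0}
    - {"dx": 24.5,"dy": 0,"dz": 0,"spin": 3,"jaw": 0}
  newtons: 60

```text
t: 7.47
eef_pos: [0.4287, -0.0459, 0.2864]
orientation: [-0.001, 0.698, 0.716, -0.001]
wrist_force: [1.0, 0.1, -4.3]
width: 0.0129
grip_force: 60.5
```

Emit:
servo_tool:
  rows:
    - {"dx": 3.2,"dy": 0.1,"dz": 0,"spin": 0,"jaw": 0}
    - {"dx": 6.4,"dy": 0.2,"dz": 0,"spin": 0,"jaw": 0}
    - {"dx": 9.6,"dy": 0.3,"dz": 0,"spin": 0,"jaw": 0}
    - {"dx": 12.8,"dy": 0.4,"dz": 0,"spin": 0,"jaw": 0}
    - {"dx": 16,"dy": 0.5,"dz": 0,"spin": 0,"jaw": 0}
    - {"dx": 19.2,"dy": 0.6,"dz": 0,"spin": 0,"jaw": 0}
    - {"dx": 22.2,"dy": 0.7,"dz": 0,"spin": 0,"jaw": 0}
    - {"dx": 25,"dy": 0.8,"dz": 0,"spin": 0,"jaw": 0}
  newtons: 60

```text
t: 8.13
eef_pos: [0.4304, 0.2033, 0.2863]
orientation: [-0.001, 0.698, 0.716, -0.001]
wrist_force: [1.8, -0.5, -3.8]
width: 0.0124
grip_force: 60.5
```

Emit:
servo_tool:
  rows:
    - {"dx": 3.2,"dy": 0.1,"dz": 0,"spin": 0,"jaw": 0}
    - {"dx": 6.4,"dy": 0.2,"dz": 0,"spin": 0,"jaw": 0}
    - {"dx": 9.6,"dy": 0.3,"dz": 0,"spin": 0,"jaw": 0}
    - {"dx": 12.8,"dy": 0.4,"dz": 0,"spin": 0,"jaw": 0}
    - {"dx": 16,"dy": 0.5,"dz": 0,"spin": 0,"jaw": 0}
    - {"dx": 19,"dy": 0.6,"dz": 0,"spin": 0,"jaw": 0}
    - {"dx": 21.2,"dy": 0.7,"dz": 0,"spin": 0,"jaw": 0}
    - {"dx": 22,"dy": 0.8,"dz": 0,"spin": 0,"jaw": 0}
  newtons: 60

```text
t: 8.8
eef_pos: [0.4328, 0.4244, 0.2856]
orientation: [-0.001, 0.697, 0.717, -0.001]
wrist_force: [-1.3, -0.4, -4.5]
width: 0.013
grip_force: 60.5
```

```bash
python3 - <<'E'
from h import *
s,r=tool(); print(s["eef_pos"],s["wrist_force"],s["moment"],s["width"],s["joint_pos"][5])
c=camera("top")
# bin rim: low-saturation pixels, outer contour (top camera), refined corners
im=c["image"]; hsv=cv2.cvtColor(im,cv2.COLOR_BGR2HSV)
go((.534,.481,.2),37)
E
```

```text
[0.43280303 0.42435838 0.28563835] [-1.28826342 -0.42108112 -4.52906696] [-0.03287153  0.07642409 -0.01510686] 0.013002618884948528 0.6967744327170393
t 8.85 d [ 5.4  10.27  8.54] spin -35.39
```

```bash
python3 - <<'E'
from h import *
C=np.array([.494,.451]);a=np.radians(36.3);ux=np.array([np.cos(a),np.sin(a)]);uy=np.array([-ux[1],ux[0]])
P=np.array([[*(C+sx*.077*ux+sy*.094*uy),.06] for sx,sy in((1,1),(1,-1),(-1,-1),(-1,1))])
B=P.copy();B[:,2]=0;B[:,:2]=C+(P[:,:2]-C)*.97
for n,box in(("scene",(135,160,225,235)),("top",(135,205,225,295))):
    c=camera(n); im=cv2.imread(f"pics/{n}0.png"); x0,y0,x1,y1=box
    hsv=cv2.cvtColor(im[y0:y1,x0:x1],cv2.COLOR_BGR2HSV)
    m=((hsv[...,1]<60)*255).astype(np.uint8); m=cv2.morphologyEx(m,cv2.MORPH_OPEN,np.ones((3,3)))
    k=max(cv2.findContours(m,0,2)[0],key=cv2.contourArea)
    h=cv2.approxPolyDP(cv2.convexHull(k),2,True)[:,0]+[x0,y0]
    print(n,"seen",h.tolist(),"rim",proj(c,P).round(1).tolist(),"base",proj(c,B).round(1).tolist())
E
```

```text
scene seen [[206, 170], [211, 215], [152, 223], [148, 211], [148, 177]] rim [[148.4, 178.4], [209.7, 170.2], [212.7, 203.4], [147.6, 212.6]] base [[153.8, 193.2], [211.8, 185.2], [214.8, 217.4], [153.4, 226.3]]
top seen [[189, 216], [215, 253], [174, 284], [169, 284], [145, 246]] rim [[142.8, 248.9], [190.3, 214.2], [217.9, 251.3], [170.1, 286.7]] base [[149.6, 251.6], [194.2, 219.0], [220.1, 253.9], [175.3, 287.2]]
```

The bin centre is about (0.494, 0.451) with its x at 36.3°, and it agrees in both views. I'll bring the tray over the far rim with its handle 45 mm beyond the bin centre, moving gently.

Emit:
servo_tool:
  rows:
    - {"dx": 0.3,"dy": 0.3,"dz": 0,"spin": -2,"jaw": 0}
    - {"dx": 1,"dy": 1,"dz": 0,"spin": -5,"jaw": 0}
    - {"dx": 2,"dy": 2.2,"dz": 0,"spin": -10,"jaw": 0}
    - {"dx": 3,"dy": 3.6,"dz": 0,"spin": -15,"jaw": 0}
    - {"dx": 4,"dy": 5,"dz": 0,"spin": -20,"jaw": 0}
    - {"dx": 4.6,"dy": 6.4,"dz": 0,"spin": -25,"jaw": 0}
    - {"dx": 5,"dy": 7.7,"dz": 0,"spin": -29,"jaw": 0}
    - {"dx": 5.2,"dy": 8.8,"dz": 0,"spin": -32,"jaw": 0}
  newtons: 60

```text
t: 9.62
eef_pos: [0.5217, 0.4748, 0.2871]
orientation: [-0.0, 0.472, 0.882, -0.001]
wrist_force: [-0.4, -0.2, -4.0]
width: 0.0127
grip_force: 60.5
```

```bash
python3 - <<'E'
from h import *
s,r=tool(); print(s["eef_pos"],s["wrist_force"])
go((.530,.478,.14),36.3)
E
```

```text
[0.52165991 0.47476184 0.287141  ] [-0.37060848 -0.21754622 -4.04885892]
t 9.62 d [-0.19  0.89 14.71] spin -2.63
```

Emit:
servo_tool:
  rows:
    - {"dx": -0.1,"dy": 0.3,"dz": 0.5,"spin": -1,"jaw": 0}
    - {"dx": -0.1,"dy": 0.6,"dz": 1.8,"spin": -2,"jaw": 0}
    - {"dx": -0.2,"dy": 0.8,"dz": 4,"spin": -2.6,"jaw": 0}
    - {"dx": -0.2,"dy": 0.9,"dz": 7,"spin": -2.6,"jaw": 0}
    - {"dx": -0.2,"dy": 0.9,"dz": 10,"spin": -2.6,"jaw": 0}
    - {"dx": -0.2,"dy": 0.9,"dz": 12.8,"spin": -2.6,"jaw": 0}
    - {"dx": -0.2,"dy": 0.9,"dz": 14.2,"spin": -2.6,"jaw": 0}
    - {"dx": -0.2,"dy": 0.9,"dz": 14.7,"spin": -2.6,"jaw": 0}
  newtons: 60

```text
t: 10.28
eef_pos: [0.527, 0.477, 0.1366]
orientation: [-0.001, 0.454, 0.891, -0.003]
wrist_force: [-0.7, -0.1, -3.7]
width: 0.0125
grip_force: 60.5
```

```bash
python3 - <<'E'
from h import *
s,r=tool(); print(s["eef_pos"],s["wrist_force"])
go((.530,.478,.14),36.3)
c=camera("top");d=camera("scene")
cv2.imwrite("pics/m4.png",np.hstack([cv2.resize(c["image"][195:295,130:230],(400,400),interpolation=cv2.INTER_CUBIC),cv2.resize(d["image"][130:240,130:240],(400,400),interpolation=cv2.INTER_CUBIC)]))
E
```

```text
[0.52698921 0.47698183 0.13655538] [-0.74236502 -0.1152643  -3.67774086]
t 10.28 d [-0.09  0.3  -0.35] spin -0.27
```

View pics/m4.png

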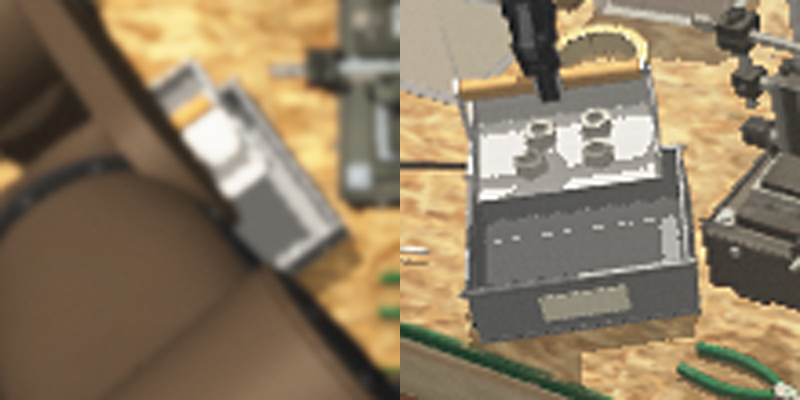

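The scene crop shows the tray with four nuts over the bin's far half. Its front edge runs from crop (475,200) to (655,190), and it looks slightly left of centre. I'll check this in bin coordinates.

```bash
python3 - <<'E'
from h import *
c=camera("scene");C=np.array([.494,.451]);a=np.radians(36.3);M=np.array([[np.cos(a),np.sin(a)],[-np.sin(a),np.cos(a)]])
f=lambda p,z:(M@((ray(c,(np.array(p)-[400,0])/3.636+[130,130],z)[:,:2]-C).T)).T.round(4).tolist()
print("front edge",f([[475,200],[655,190]],.1)); print("handle",f([[460,90],[647,72]],.176)); print("bin near rim corners",f([[465,297],[700,262]],.06))
s=state(); print("tcp",M@(np.array(s["eef_pos"])[:2]-C))
E
```

```text
front edge [[-0.0038, 0.0771], [-0.0216, -0.0666]]
handle [[0.0423, 0.0718], [0.0345, -0.0758]]
bin near rim corners [[-0.0733, 0.0934], [-0.0711, -0.0938]]
tcp [0.04499032 0.00165527]
```

It's centred to within about 3 mm and turned roughly 3° clockwise. I'll correct that, lower it almost to the rim and reduce the grip to 20 N.

Emit:
servo_tool:
  rows:
    - {"dx": 0,"dy": 0,"dz": 0.4,"spin": -1,"jaw": 0}
    - {"dx": 0,"dy": 0,"dz": 1.2,"spin": -2,"jaw": 0}
    - {"dx": 0,"dy": 0,"dz": 2,"spin": -3,"jaw": 0}
    - {"dx": 0,"dy": 0,"dz": 2.8,"spin": -3,"jaw": 0}
    - {"dx": 0,"dy": 0,"dz": 3.2,"spin": -3,"jaw": 0}
    - {"dx": 0,"dy": 0,"dz": 3.4,"spin": -3,"jaw": 0}
    - {"dx": 0,"dy": 0,"dz": 3.4,"spin": -3,"jaw": 0}
  newtons: 20

```text
t: 11.02
eef_pos: [0.5293, 0.4791, 0.1062]
orientation: [-0.0, 0.43, 0.903, -0.0]
wrist_force: [0.1, 0.9, -4.2]
width: 0.0125
grip_force: 60.5
```

Emit:
servo_tool:
  rows:
    - {"dx": 0,"dy": 0,"dz": 0.2,"spin": 0,"jaw": 0}
    - {"dx": 0,"dy": 0,"dz": 0.3,"spin": 0,"jaw": 0}
    - {"dx": 0,"dy": 0,"dz": 0.4,"spin": 0,"jaw": 0}
    - {"dx": 0,"dy": 0,"dz": 0.4,"spin": 0,"jaw": 0}
  newtons: 20

```text
t: 11.35
eef_pos: [0.5296, 0.4793, 0.1029]
orientation: [0.0, 0.43, 0.903, 0.0]
wrist_force: [-0.6, 0.2, -3.8]
width: 0.0129
grip_force: 60.5
```

The grip still reads 60 N, so I'll re-command it with a slightly different jaw target, still closing on the bar.

Emit:
servo_tool:
  rows:
    - {"dx": 0,"dy": 0,"dz": 0.1,"spin": 0,"jaw": 10}
    - {"dx": 0,"dy": 0,"dz": 0.2,"spin": 0,"jaw": 10}
    - {"dx": 0,"dy": 0,"dz": 0.3,"spin": 0,"jaw": 12}
    - {"dx": 0,"dy": 0,"dz": 0.4,"spin": 0,"jaw": 12}
    - {"dx": 0,"dy": 0,"dz": 0.4,"spin": 0,"jaw": 12}
  newtons: 20

```text
t: 11.77
eef_pos: [0.5295, 0.4793, 0.0988]
orientation: [-0.0, 0.43, 0.903, -0.0]
wrist_force: [0.2, 0.8, -4.0]
width: 0.0125
grip_force: 60.5
```

Emit:
servo_tool:
  rows:
    - {"dx": 0,"dy": 0,"dz": 0.1,"spin": 0,"jaw": 12}
    - {"dx": 0,"dy": 0,"dz": 0.2,"spin": 0,"jaw": 12}
    - {"dx": 0,"dy": 0,"dz": 0.3,"spin": 0,"jaw": 12}
    - {"dx": 0,"dy": 0,"dz": 0.3,"spin": 0,"jaw": 12}
  newtons: 20

```text
t: 12.1
eef_pos: [0.5294, 0.4792, 0.0985]
orientation: [0.0, 0.43, 0.903, 0.0]
wrist_force: [-11.2, -10.1, 28.4]
width: 0.0127
grip_force: 65.0
```

It's in contact with the rim. I'll back off 2 mm and ease the jaw towards 15 % to see how the grip yields.

Emit:
servo_tool:
  rows:
    - {"dx": 0,"dy": 0,"dz": -0.2,"spin": 0,"jaw": 12}
    - {"dx": 0,"dy": 0,"dz": -0.2,"spin": 0,"jaw": 14}
    - {"dx": 0,"dy": 0,"dz": -0.2,"spin": 0,"jaw": 15}
    - {"dx": 0,"dy": 0,"dz": -0.2,"spin": 0,"jaw": 15}
  newtons: 20

```text
t: 12.43
eef_pos: [0.5297, 0.4794, 0.0985]
orientation: [0.0, 0.43, 0.903, 0.0]
wrist_force: [-3.5, -2.6, 8.2]
width: 0.013
grip_force: 46.8
```

Emit:
servo_tool:
  rows:
    - {"dx": 0,"dy": 0,"dz": 0,"spin": 0,"jaw": 15.5}
    - {"dx": 0,"dy": 0,"dz": 0,"spin": 0,"jaw": 16}
    - {"dx": 0,"dy": 0,"dz": 0,"spin": 0,"jaw": 16}
  newtons: 20

```text
t: 12.68
eef_pos: [0.5297, 0.4794, 0.0984]
orientation: [0.0, 0.43, 0.903, 0.0]
wrist_force: [-3.3, -2.1, 8.1]
width: 0.0135
grip_force: 14.2
```

The grip is now soft (14 N). I'll start along the tipping arc to 10°, letting the jaw widen with the turning bar.

Emit:
servo_tool:
  rows:
    - {"dx": 0,"dy": -0.3,"dz": 0.1,"spin": 0,"jaw": 16.5}
    - {"dx": 0,"dy": -0.6,"dz": 0.25,"spin": 0,"jaw": 17}
    - {"dx": 0,"dy": -0.9,"dz": 0.4,"spin": 0,"jaw": 17.5}
    - {"dx": 0,"dy": -1.3,"dz": 0.6,"spin": 0,"jaw": 18}
    - {"dx": 0,"dy": -1.3,"dz": 0.6,"spin": 0,"jaw": 18}
  newtons: 20

```text
t: 13.1
eef_pos: [0.5188, 0.4706, 0.0914]
orientation: [-0.0, 0.43, 0.903, -0.0]
wrist_force: [0.1, 1.1, 1.7]
width: 0.0154
grip_force: 12.4
```

```bash
cat > tilt.py <<'E'
from h import *
# tray front corner/handle ends via scene camera: wood mask line and lowest bright edge
s,r=tool(); print("t",s["t"],"tcp",s["eef_pos"].round(4) if hasattr(s["eef_pos"],"round") else s["eef_pos"],"w",s["width"],"F",np.round(s["wrist_force"],1),"g",s["grip_force"])
E
python3 tilt.py
```

```text
t 13.1 tcp [0.5188 0.4706 0.0914] w 0.015368740261750101 F [0.1 1.1 1.7] g 12.431964688003063
```

The width (15.4 mm at 12 N) shows the bar turned by about 8°. I'll continue towards 30°.

Emit:
servo_tool:
  rows:
    - {"dx": 0,"dy": -0.4,"dz": 0.25,"spin": 0,"jaw": 18.6}
    - {"dx": 0,"dy": -0.8,"dz": 0.5,"spin": 0,"jaw": 19.2}
    - {"dx": 0,"dy": -1.2,"dz": 0.8,"spin": 0,"jaw": 19.8}
    - {"dx": 0,"dy": -1.5,"dz": 1.1,"spin": 0,"jaw": 20.3}
    - {"dx": 0,"dy": -1.5,"dz": 1.1,"spin": 0,"jaw": 20.3}
  newtons: 20

```text
t: 13.52
eef_pos: [0.5069, 0.4608, 0.0801]
orientation: [-0.0, 0.43, 0.903, -0.001]
wrist_force: [-1.6, -0.5, 1.2]
width: 0.0173
grip_force: 9.7
```

Emit:
servo_tool:
  rows:
    - {"dx": 0,"dy": -0.4,"dz": 0.4,"spin": 0,"jaw": 20.8}
    - {"dx": 0,"dy": -0.8,"dz": 0.8,"spin": 0,"jaw": 21.3}
    - {"dx": 0,"dy": -1.1,"dz": 1.2,"spin": 0,"jaw": 21.7}
    - {"dx": 0,"dy": -1.4,"dz": 1.6,"spin": 0,"jaw": 22}
    - {"dx": 0,"dy": -1.4,"dz": 1.6,"spin": 0,"jaw": 22}
  newtons: 20

```text
t: 13.93
eef_pos: [0.4959, 0.4518, 0.0637]
orientation: [-0.0, 0.43, 0.903, -0.001]
wrist_force: [-2.2, -1.3, -0.4]
width: 0.0189
grip_force: 5.4
```

```bash
python3 - <<'E'
from h import *
d=camera("scene"); cv2.imwrite("pics/m5.png",cv2.resize(d["image"][130:240,130:240],(440,440),interpolation=cv2.INTER_CUBIC))
s=state(); print(s["width"],s["wrist_force"])
E
```

```text
0.018793968938067344 [-3.34471947 -2.81158055  0.53951665]
```

View pics/m5.png

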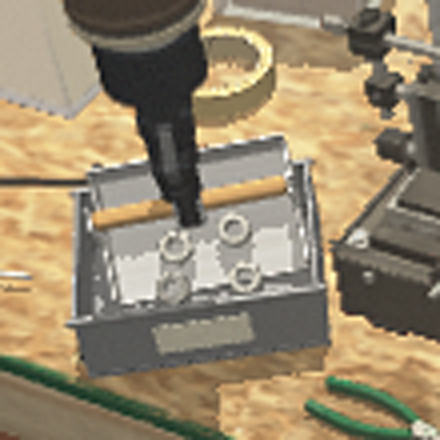

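The picture shows the tray tipped into the bin, back on the far rim and front edge low inside. The nuts (175,245), (235,228), (172,288) and (245,275) are still on the floor or just at the front. I'll carry on to about 47°.

Emit:
servo_tool:
  rows:
    - {"dx": 0,"dy": -0.15,"dz": 0.3,"spin": 0,"jaw": 22.5}
    - {"dx": 0,"dy": -0.25,"dz": 0.5,"spin": 0,"jaw": 22.8}
    - {"dx": 0,"dy": -0.3,"dz": 0.7,"spin": 0,"jaw": 23}
    - {"dx": 0,"dy": -0.35,"dz": 0.85,"spin": 0,"jaw": 23}
    - {"dx": 0,"dy": -0.35,"dz": 0.85,"spin": 0,"jaw": 23}
    - {"dx": 0,"dy": -0.35,"dz": 0.85,"spin": 0,"jaw": 23}
  newtons: 20

```text
t: 14.48
eef_pos: [0.4945, 0.4508, 0.0565]
orientation: [0.0, 0.43, 0.903, 0.0]
wrist_force: [-0.5, 0.0, 0.5]
width: 0.0196
grip_force: 0.1
```

```bash
cat > nuts.py <<'E'
from h import *
# bright round blobs in the bin region of the scene view
C=np.array([.494,.451]);a=np.radians(36.3);M=np.array([[np.cos(a),np.sin(a)],[-np.sin(a),np.cos(a)]])
s=state(); b=M@(np.array(s["eef_pos"])[:2]-C)
print("tcp bin",b.round(4),"z",round(s["eef_pos"][2],4),"w",round(s["width"],4),"g",round(s["grip_force"],1),"F",np.round(s["wrist_force"],1))
c=camera("scene"); im=cv2.resize(c["image"][180:220,145:215],None,fx=6,fy=6,interpolation=cv2.INTER_CUBIC)
g=cv2.GaussianBlur(cv2.cvtColor(im,cv2.COLOR_BGR2GRAY),(5,5),0)
k=cv2.HoughCircles(g,cv2.HOUGH_GRADIENT,1,24,param1=80,param2=16,minRadius=12,maxRadius=30)
if k is not None:
    for x,y,rr in k[0][:12]:
        p=np.array([[145+x/6,180+y/6]]); q=ray(c,p,.017)[0,:2]; print("circle px",p[0].round(1),"r",rr.round(1),"bin xy at floor",(M@(q-C)).round(3))
E
python3 nuts.py
```

```text
tcp bin [ 0.0002 -0.0005] z 0.0565 w 0.0196 g 0.1 F [-0.5  0.   0.5]
circle px [172.9 201.1] r 27.1 bin xy at floor [0.006 0.029]
circle px [190.8 199.1] r 24.9 bin xy at floor [ 0.004 -0.025]
circle px [174.8 196.2] r 21.6 bin xy at floor [0.027 0.023]
circle px [190.1 193.4] r 14.5 bin xy at floor [ 0.03  -0.024]
circle px [197.2 201.4] r 15.2 bin xy at floor [-0.011 -0.044]
circle px [166.6 203.6] r 15.2 bin xy at floor [-0.002  0.048]
```

The upper two nuts have slid down against the lower two, which now lie just outside the front edge on the bin floor. Moving the bar forward about 1 cm flattens the tray slightly and pushes the lower nuts on. Moving it back re-tips the tray.

Emit:
servo_tool:
  rows:
    - {"dx": 0,"dy": -0.3,"dz": 0,"spin": 0,"jaw": 23}
    - {"dx": 0,"dy": -0.6,"dz": -0.1,"spin": 0,"jaw": 23}
    - {"dx": 0,"dy": -0.9,"dz": -0.1,"spin": 0,"jaw": 23}
    - {"dx": 0,"dy": -1.2,"dz": -0.1,"spin": 0,"jaw": 23}
    - {"dx": 0,"dy": -1.2,"dz": -0.1,"spin": 0,"jaw": 23}
  newtons: 20

```text
t: 14.95
eef_pos: [0.4844, 0.4426, 0.0576]
orientation: [-0.0, 0.43, 0.903, -0.0]
wrist_force: [1.4, 0.7, 0.6]
width: 0.0195
grip_force: 0.5
```

```bash
python3 nuts.py
```

```text
tcp bin [-0.0127 -0.0011] z 0.0576 w 0.0195 g 0.5 F [1.4 0.7 0.6]
circle px [172.9 202.1] r 23.6 bin xy at floor [0.001 0.029]
circle px [175.9 195.2] r 25.0 bin xy at floor [0.031 0.02 ]
circle px [190.9 200.4] r 12.5 bin xy at floor [-0.003 -0.025]
circle px [173.1 214.6] r 24.6 bin xy at floor [-0.054  0.03 ]
circle px [156.1 201.8] r 16.5 bin xy at floor [0.013 0.08 ]
circle px [188.9 192.8] r 13.0 bin xy at floor [ 0.034 -0.02 ]
circle px [186.8 201.8] r 12.5 bin xy at floor [-0.006 -0.013]
```

Emit:
servo_tool:
  rows:
    - {"dx": 0,"dy": 0.5,"dz": 0,"spin": 0,"jaw": 23}
    - {"dx": 0,"dy": 1,"dz": 0,"spin": 0,"jaw": 23}
    - {"dx": 0,"dy": 1.2,"dz": 0.1,"spin": 0,"jaw": 23}
    - {"dx": 0,"dy": 1.2,"dz": 0.1,"spin": 0,"jaw": 23}
    - {"dx": 0,"dy": 1.2,"dz": 0.1,"spin": 0,"jaw": 23}
  newtons: 20

```text
t: 15.42
eef_pos: [0.4944, 0.4506, 0.0561]
orientation: [-0.0, 0.43, 0.903, -0.0]
wrist_force: [0.5, -0.7, -0.5]
width: 0.0195
grip_force: 0.3
```

```bash
cat >> nuts.py <<'E'
# handle bar (wood, saturated) : line through its pixels -> height given the finger position
I=c["image"][165:215,145:215]; h=cv2.cvtColor(I,cv2.COLOR_BGR2HSV); m=((h[...,1]>90)&(h[...,0]<25)&(h[...,2]>110)).astype(np.uint8)
n,l,st,ce=cv2.connectedComponentsWithStats(m)
for i in range(1,n):
    if st[i,4]>25: print("wood",(st[i,:4]+[145,165,0,0]).tolist(),st[i,4],(ce[i]+[145,165]).round(1))
P=lambda bx,by,z: proj(c,[[*(C+M.T@np.array([bx,by])),z]])[0].round(1)
print("bar centre px for z .08,.095,.11:",[P(b[0],0,z).tolist() for z in(.08,.095,.11)], "ends z.093",P(b[0],.072,.093),P(b[0],-.072,.093))
E
python3 nuts.py
```

```text
tcp bin [ 0.0001 -0.0005] z 0.0561 w 0.0195 g 0.3 F [ 0.5 -0.7 -0.5]
circle px [174.8 194.8] r 24.3 bin xy at floor [0.034 0.023]
circle px [189.2 193.4] r 15.2 bin xy at floor [ 0.031 -0.021]
circle px [190.8 199.9] r 23.9 bin xy at floor [-0.    -0.025]
circle px [174.2 201.4] r 21.6 bin xy at floor [0.003 0.025]
circle px [183.9 205.6] r 22.5 bin xy at floor [-0.021 -0.003]
circle px [203.1 186.1] r 20.2 bin xy at floor [ 0.056 -0.065]
circle px [155.4 184.2] r 15.5 bin xy at floor [0.096 0.082]
circle px [155.4 196.9] r 15.2 bin xy at floor [0.036 0.082]
wood [145, 165, 22, 10] 137 [153.3 168.3]
wood [207, 165, 8, 50] 196 [211.8 183.9]
wood [145, 176, 4, 39] 112 [146.  195.1]
wood [180, 176, 22, 7] 90 [191.  178.9]
wood [153, 181, 20, 7] 76 [162.2 183.7]
bar centre px for z .08,.095,.11: [[178.5, 185.6], [177.5, 181.9], [176.5, 178.0]] ends z.093 [153.  185.7] [202.  179.1]
```

The bar is at about z = 0.097, which means roughly 42°. The upper nuts are half out and resting on the lower ones. I'll take a light grip and press the bar straight down to steepen the tilt and draw the front edge back from under them.

Emit:
servo_tool:
  rows:
    - {"dx": 0,"dy": 0,"dz": 0,"spin": 0,"jaw": 22}
    - {"dx": 0,"dy": 0,"dz": 0,"spin": 0,"jaw": 22}
    - {"dx": 0,"dy": 0,"dz": 0.4,"spin": 0,"jaw": 22}
    - {"dx": 0,"dy": 0,"dz": 0.8,"spin": 0,"jaw": 22}
    - {"dx": 0,"dy": 0,"dz": 1.2,"spin": 0,"jaw": 22}
    - {"dx": 0,"dy": 0,"dz": 1.2,"spin": 0,"jaw": 22}
  newtons: 20

```text
t: 15.97
eef_pos: [0.4936, 0.45, 0.0441]
orientation: [-0.0, 0.43, 0.903, -0.001]
wrist_force: [-3.9, -1.7, 4.8]
width: 0.0191
grip_force: 6.6
```

```bash
python3 nuts.py
```

```text
tcp bin [-0.0009 -0.0006] z 0.0441 w 0.0191 g 6.6 F [-3.9 -1.7  4.8]
circle px [189.1 193.4] r 22.3 bin xy at floor [ 0.031 -0.021]
circle px [175.9 194.8] r 18.0 bin xy at floor [0.033 0.02 ]
circle px [172.9 201.1] r 25.7 bin xy at floor [0.006 0.029]
circle px [183.8 205.4] r 29.4 bin xy at floor [-0.021 -0.003]
circle px [190.8 199.9] r 13.6 bin xy at floor [-0.    -0.025]
circle px [162.2 202.9] r 21.1 bin xy at floor [0.004 0.061]
wood [145, 165, 21, 10] 137 [153.2 168.3]
wood [208, 165, 7, 35] 153 [211.4 178. ]
wood [145, 176, 4, 39] 111 [146.  195.2]
wood [181, 176, 22, 8] 94 [191.4 179.3]
wood [154, 181, 18, 7] 75 [162.3 184.2]
wood [212, 198, 3, 17] 40 [213.2 206.5]
bar centre px for z .08,.095,.11: [[178.5, 185.9], [177.5, 182.1], [176.5, 178.2]] ends z.093 [153.  185.9] [202.  179.3]
```

The fingers slid along the bar, so the tray stayed put. I'll re-centre on the bar, grip, lift so that it levels, and weigh it to count the nuts left.

Emit:
servo_tool:
  rows:
    - {"dx": 0,"dy": 0,"dz": -0.5,"spin": 0,"jaw": 24}
    - {"dx": 0,"dy": 0,"dz": -1,"spin": 0,"jaw": 24}
    - {"dx": 0,"dy": 0,"dz": -1.2,"spin": 0,"jaw": 24}
    - {"dx": 0,"dy": 0,"dz": -1.2,"spin": 0,"jaw": 21}
    - {"dx": 0,"dy": 0,"dz": -1.2,"spin": 0,"jaw": 18}
    - {"dx": 0,"dy": 0,"dz": -1.2,"spin": 0,"jaw": 10}
    - {"dx": 0,"dy": 0,"dz": -1.2,"spin": 0,"jaw": 10}
  newtons: 40

```text
t: 16.6
eef_pos: [0.4945, 0.4505, 0.0572]
orientation: [0.0, 0.43, 0.903, 0.0]
wrist_force: [-2.7, -4.3, 11.7]
width: 0.0169
grip_force: 38.7
```

```bash
python3 nuts.py
```

```text
tcp bin [ 0.0001 -0.0006] z 0.0572 w 0.0169 g 38.7 F [-2.7 -4.3 11.7]
circle px [175.4 194.6] r 21.6 bin xy at floor [0.034 0.021]
circle px [189.9 193.6] r 25.7 bin xy at floor [ 0.03  -0.023]
circle px [189.4 199.9] r 29.3 bin xy at floor [ 0.001 -0.021]
circle px [162.1 202.8] r 19.6 bin xy at floor [0.005 0.062]
circle px [173.9 202.2] r 16.9 bin xy at floor [-0.     0.026]
wood [145, 165, 22, 10] 139 [153.4 168.3]
wood [208, 165, 7, 50] 194 [211.7 183.6]
wood [145, 176, 4, 39] 111 [146.  195.2]
wood [180, 176, 22, 7] 91 [190.9 179.1]
wood [154, 181, 19, 7] 79 [162.7 183.8]
bar centre px for z .08,.095,.11: [[178.5, 185.6], [177.5, 181.8], [176.5, 178.0]] ends z.093 [153.  185.7] [202.  179.1]
```

The width under load (16.9 mm) and the force direction say the tray is only at about 18°, with its back slipped inside the rim. The nuts must still be aboard. I'll lift it out, level it and redo the tip with looser fingers, so that gravity turns the tray over the rim.

Emit:
servo_tool:
  rows:
    - {"dx": 0,"dy": -0.2,"dz": -0.4,"spin": 0,"jaw": 8}
    - {"dx": 0,"dy": -0.3,"dz": -1,"spin": 0,"jaw": 8}
    - {"dx": 0,"dy": -0.3,"dz": -2,"spin": 0,"jaw": 5}
    - {"dx": 0,"dy": -0.3,"dz": -3.2,"spin": 0,"jaw": 5}
    - {"dx": 0,"dy": -0.3,"dz": -4.6,"spin": 0,"jaw": 0}
    - {"dx": 0,"dy": -0.3,"dz": -6,"spin": 0,"jaw": 0}
    - {"dx": 0,"dy": -0.3,"dz": -7,"spin": 0,"jaw": 0}
    - {"dx": 0,"dy": -0.3,"dz": -7,"spin": 0,"jaw": 0}
  newtons: 60

```text
t: 17.32
eef_pos: [0.4932, 0.4498, 0.1296]
orientation: [0.001, 0.43, 0.903, 0.002]
wrist_force: [0.6, -0.6, -3.3]
width: 0.0162
grip_force: 58.7
```

Emit:
servo_tool:
  rows:
    - {"dx": 0,"dy": 0,"dz": 0,"spin": 0,"jaw": 0}
    - {"dx": 0,"dy": 0,"dz": 0,"spin": 0,"jaw": 0}
    - {"dx": 0,"dy": 0,"dz": 0,"spin": 0,"jaw": 0}
  newtons: 60

```text
t: 17.57
eef_pos: [0.4915, 0.4484, 0.1256]
orientation: [-0.0, 0.43, 0.903, -0.001]
wrist_force: [0.3, -0.5, -3.1]
width: 0.0159
grip_force: 58.7
```

```bash
sed -i 's/180:220,145:215/165:220,145:215/; s/180+y\/6/165+y\/6/' nuts.py; sed -i 's/c\["image"\]\[165:215/c["image"][140:215/; s/+\[145,165,0,0\]/+[145,140,0,0]/; s/+\[145,165\])/+[145,140])/' nuts.py; python3 nuts.py
```

```text
tcp bin [-0.0036 -0.0006] z 0.1256 w 0.0159 g 58.7 F [ 0.3 -0.5 -3.1]
circle px [210.1 199.9] r 13.0 bin xy at floor [-0.013 -0.083]
wood [197, 140, 18, 75] 472 [209.1 166.3]
wood [175, 144, 19, 6] 65 [183.9 146.8]
wood [145, 159, 4, 16] 34 [145.9 167. ]
wood [176, 159, 22, 7] 95 [186.7 161.9]
wood [148, 164, 21, 7] 86 [157.5 166.7]
wood [145, 176, 4, 39] 112 [146.  195.3]
bar centre px for z .08,.095,.11: [[178.5, 186.4], [177.5, 182.7], [176.5, 178.8]] ends z.093 [152.9 186.5] [202.1 179.8]
```

The grip now holds the tray tilted at about 15° and the load is lighter. I'll average the weight and compare the bin floor with the first picture.

```bash
cat > weigh.py <<'E'
from h import *
f=[]
for i in range(8): c=camera("scene"); f.append(state()["wrist_force"][2])
print("Fz",np.mean(f).round(2),np.std(f).round(2),"t",state()["t"])
d=cv2.absdiff(c["image"],cv2.imread("pics/scene0.png")).max(2)[165:228,145:216]; m=(d>35).astype(np.uint8)
n,l,st,ce=cv2.connectedComponentsWithStats(m)
for i in range(1,n):
    if st[i,4]>12: print("changed",(st[i,:4]+[145,165,0,0]).tolist(),st[i,4])
g=cv2.cvtColor(c["image"],cv2.COLOR_BGR2GRAY)
print("grey rows (col 150..210 step 3)")
for v in range(164,214,3): print(v,g[v,150:212:3].tolist())
E
python3 weigh.py
```

```text
Fz -2.76 0.41 t 18.0167
changed [146, 165, 59, 26] 1118
changed [154, 195, 49, 14] 312
grey rows (col 150..210 step 3)
164 [110, 166, 171, 194, 191, 142, 61, 42, 61, 155, 120, 104, 93, 132, 175, 171, 169, 177, 209, 202, 207]
167 [189, 186, 178, 158, 116, 99, 100, 37, 42, 156, 168, 166, 165, 163, 164, 166, 165, 214, 223, 228, 191]
170 [91, 119, 154, 170, 167, 168, 171, 43, 53, 129, 163, 166, 164, 161, 159, 161, 167, 191, 200, 138, 187]
173 [131, 172, 165, 163, 163, 166, 162, 166, 162, 160, 162, 166, 218, 214, 214, 212, 215, 120, 89, 153, 181]
176 [139, 165, 164, 164, 174, 169, 218, 216, 214, 214, 214, 210, 207, 209, 210, 212, 213, 165, 97, 122, 167]
179 [84, 178, 215, 212, 214, 213, 213, 211, 211, 208, 209, 213, 216, 216, 216, 212, 213, 162, 122, 162, 212]
182 [77, 125, 214, 210, 214, 214, 215, 214, 213, 212, 212, 212, 214, 212, 215, 215, 213, 162, 109, 195, 189]
185 [80, 158, 215, 214, 213, 214, 214, 216, 218, 218, 217, 216, 206, 83, 80, 115, 92, 116, 116, 189, 165]
188 [81, 232, 220, 220, 221, 219, 240, 91, 89, 91, 112, 113, 114, 113, 113, 113, 111, 111, 115, 157, 157]
191 [76, 77, 93, 106, 111, 111, 112, 112, 110, 111, 112, 115, 112, 112, 181, 181, 177, 178, 176, 126, 125]
194 [72, 96, 108, 110, 113, 113, 117, 178, 181, 177, 176, 177, 177, 177, 179, 178, 183, 178, 177, 111, 77]
197 [84, 119, 178, 177, 176, 177, 176, 177, 177, 179, 179, 179, 110, 105, 108, 113, 111, 179, 177, 114, 80]
200 [86, 119, 177, 176, 176, 179, 105, 106, 108, 111, 111, 161, 123, 114, 115, 112, 112, 109, 181, 116, 92]
203 [86, 87, 109, 110, 111, 111, 112, 111, 110, 112, 110, 122, 143, 160, 160, 200, 217, 140, 91, 84, 78]
206 [75, 89, 111, 113, 111, 111, 85, 110, 111, 192, 130, 84, 79, 75, 89, 90, 89, 89, 88, 91, 89]
209 [133, 197, 178, 110, 87, 84, 80, 84, 86, 86, 88, 110, 130, 148, 99, 90, 90, 92, 88, 92, 88]
212 [83, 87, 88, 88, 88, 88, 146, 140, 141, 143, 145, 141, 144, 141, 148, 89, 92, 90, 90, 92, 92]
```

The tray floor is uniformly bright at rows 176–188, so no nuts are on it. The load fell by about 1.2 N, which is four nuts, and there are new bright spots on the bin floor near its front wall. The tray is empty. I'll lift and go back the same way.

Emit:
servo_tool:
  rows:
    - {"dx": 0,"dy": 0,"dz": -1,"spin": 0,"jaw": 0}
    - {"dx": 0,"dy": 0,"dz": -3,"spin": 0,"jaw": 0}
    - {"dx": 0,"dy": 0,"dz": -6,"spin": 0,"jaw": 0}
    - {"dx": 0,"dy": 0,"dz": -9,"spin": 0,"jaw": 0}
    - {"dx": 0,"dy": 0,"dz": -12,"spin": 0,"jaw": 0}
    - {"dx": 0,"dy": 0,"dz": -15,"spin": 0,"jaw": 0}
    - {"dx": 0,"dy": 0,"dz": -17,"spin": 0,"jaw": 0}
    - {"dx": 0,"dy": 0,"dz": -17.5,"spin": 0,"jaw": 0}
  newtons: 60

```text
t: 18.68
eef_pos: [0.4932, 0.4498, 0.3065]
orientation: [0.001, 0.43, 0.903, 0.003]
wrist_force: [-0.1, 1.4, -3.2]
width: 0.0158
grip_force: 59.0
```

```bash
python3 - <<'E'
from h import *
s=state(); print(s["eef_pos"],s["width"],s["grip_force"],s["wrist_force"])
go((.432,.42,.30),0)
E
```

```text
[0.49317117 0.44975747 0.3065034 ] 0.015804783198577116 59.002856612205505 [-0.13920443  1.42767484 -3.15426317]
t 18.68 d [ 1.55 -6.63  0.61] spin 39.1
```

Emit:
servo_tool:
  rows:
    - {"dx": 0.4,"dy": -2,"dz": 0,"spin": 4,"jaw": 0}
    - {"dx": 0.8,"dy": -4,"dz": 0,"spin": 10,"jaw": 0}
    - {"dx": 1.2,"dy": -5.5,"dz": 0,"spin": 16,"jaw": 0}
    - {"dx": 1.5,"dy": -6.6,"dz": 0,"spin": 22,"jaw": 0}
    - {"dx": 1.5,"dy": -6.6,"dz": 0,"spin": 29,"jaw": 0}
    - {"dx": 1.5,"dy": -6.6,"dz": 0,"spin": 35,"jaw": 0}
    - {"dx": 1.5,"dy": -6.6,"dz": 0,"spin": 39,"jaw": 0}
    - {"dx": 1.5,"dy": -6.6,"dz": 0,"spin": 39,"jaw": 0}
  newtons: 60

```text
t: 19.35
eef_pos: [0.4308, 0.4184, 0.3008]
orientation: [-0.0, 0.708, 0.706, -0.001]
wrist_force: [-0.0, 0.1, -2.2]
width: 0.0161
grip_force: 59.2
```

Emit:
servo_tool:
  rows:
    - {"dx": -1,"dy": 0,"dz": 0,"spin": 0,"jaw": 0}
    - {"dx": -3.5,"dy": 0,"dz": 0,"spin": 0,"jaw": 0}
    - {"dx": -7,"dy": 0,"dz": 0,"spin": 0,"jaw": 0}
    - {"dx": -10.5,"dy": 0,"dz": 0,"spin": 0,"jaw": 0}
    - {"dx": -14,"dy": 0,"dz": 0,"spin": 0,"jaw": 0}
    - {"dx": -18,"dy": 0,"dz": 0,"spin": 0,"jaw": 0}
    - {"dx": -22,"dy": 0,"dz": 0,"spin": 0,"jaw": 0}
    - {"dx": -26,"dy": 0,"dz": 0,"spin": 0,"jaw": 0}
  newtons: 60

```text
t: 20.02
eef_pos: [0.4307, 0.1565, 0.3012]
orientation: [0.0, 0.705, 0.709, -0.0]
wrist_force: [1.6, 0.1, -2.1]
width: 0.016
grip_force: 59.2
```

Emit:
servo_tool:
  rows:
    - {"dx": -4,"dy": 0,"dz": 0,"spin": 0,"jaw": 0}
    - {"dx": -8,"dy": 0,"dz": 0,"spin": 0,"jaw": 0}
    - {"dx": -12,"dy": 0,"dz": 0,"spin": 0,"jaw": 0}
    - {"dx": -16,"dy": 0,"dz": 0,"spin": 0,"jaw": 0}
    - {"dx": -20,"dy": 0,"dz": 0,"spin": 0,"jaw": 0}
    - {"dx": -23.5,"dy": 0,"dz": 0,"spin": 0,"jaw": 0}
    - {"dx": -26.5,"dy": 0,"dz": 0,"spin": 0,"jaw": 0}
    - {"dx": -28,"dy": 0,"dz": 0,"spin": 0,"jaw": 0}
  newtons: 60

```text
t: 20.68
eef_pos: [0.4312, -0.1247, 0.3013]
orientation: [0.0, 0.706, 0.708, -0.0]
wrist_force: [0.3, 0.6, -2.6]
width: 0.0158
grip_force: 59.2
```

```bash
python3 - <<'E'
from h import *
s=state(); print(s["eef_pos"],s["width"],s["grip_force"],s["wrist_force"])
go((.455,-.265,.10),-8)
C=np.array([.494,.451]);a=np.radians(36.3);M=np.array([[np.cos(a),np.sin(a)],[-np.sin(a),np.cos(a)]])
for n,box in(("top",(140,205,222,292)),("scene",(140,165,218,230))):
    c=camera(n); x0,y0,x1,y1=box
    d=cv2.absdiff(cv2.GaussianBlur(c["image"],(3,3),0),cv2.GaussianBlur(cv2.imread(f"pics/{n}0.png"),(3,3),0)).max(2)[y0:y1,x0:x1]
    k,l,st,ce=cv2.connectedComponentsWithStats((d>22).astype(np.uint8))
    for i in range(1,k):
        if st[i,4]>5: p=ce[i]+[x0,y0]; print(n,p.round(1),st[i,2:5],"bin",(M@(ray(c,[p],.012)[0,:2]-C)).round(3))
# pliers/block unmoved?
c=camera("top"); d=cv2.absdiff(c["image"],cv2.imread("pics/top0.png")).max(2); print("pliers diff",(d[258:276,222:272]>40).sum(),"block diff",(d[248:272,454:490]>40).sum())
E
```

```text
[ 0.4312484  -0.12466335  0.30126372] 0.01581608268972975 59.16473060846329 [ 0.28655614  0.56165231 -2.64179919]
t 20.68 d [-14.02   2.34  20.14] spin 8.16
top [189.3 254.1] [11 10 50] bin [-0.016 -0.011]
top [185.6 267.5] [ 4  4 11] bin [-0.045  0.025]
scene [163.4 198.2] [  55   65 3080] bin [0.031 0.059]
pliers diff 0 block diff 0
```

```bash
python3 - <<'E'
from h import *
C=np.array([.494,.451]);a=np.radians(36.3);M=np.array([[np.cos(a),np.sin(a)],[-np.sin(a),np.cos(a)]])
f=lambda n,z:None
for n,thr in(("top",9),("top",14)):
    c=camera(n); d=cv2.absdiff(c["image"],cv2.imread(f"pics/{n}0.png")).max(2)
    k,l,st,ce=cv2.connectedComponentsWithStats((d>thr).astype(np.uint8)[205:292,140:222])
    for i in range(1,k):
        if st[i,4]>6: p=ce[i]+[140,205]; print(n,thr,p.round(1),st[i,2:5],"bin",(M@(ray(c,[p],.012)[0,:2]-C)).round(3))
c=camera("scene"); g=cv2.cvtColor(c["image"],cv2.COLOR_BGR2GRAY); e=cv2.resize(g[180:215,145:215],None,fx=6,fy=6,interpolation=cv2.INTER_CUBIC)
m=(e>195).astype(np.uint8); k,l,st,ce=cv2.connectedComponentsWithStats(m)
for i in range(1,k):
    if st[i,4]>60: p=ce[i]/6+[145,180]; print("scene bright",p.round(1),st[i,4]/36,"bin",(M@(ray(c,[p],.017)[0,:2]-C)).round(3))
E
```

```text
top 9 [191.9 253.9] [ 17  20 163] bin [-0.02  -0.018]
top 9 [183.6 264.2] [10 10 69] bin [-0.032  0.024]
top 14 [190.1 251.9] [12 15 95] bin [-0.011 -0.017]
top 14 [196.  259.8] [ 9  7 32] bin [-0.045 -0.017]
top 14 [184.  264.3] [10 10 55] bin [-0.033  0.023]
scene bright [207.4 183. ] 4.5 bin [ 0.068 -0.08 ]
scene bright [212.5 182.3] 24.02777777777778 bin [ 0.068 -0.096]
scene bright [212.6 187.4] 9.694444444444445 bin [ 0.044 -0.094]
scene bright [194.6 196.9] 62.80555555555556 bin [ 0.011 -0.037]
scene bright [208.4 194.6] 3.9166666666666665 bin [ 0.013 -0.08 ]
scene bright [213.2 204.6] 42.833333333333336 bin [-0.036 -0.091]
scene bright [197.1 200.8] 2.0833333333333335 bin [-0.008 -0.044]
scene bright [200.8 202.5] 13.527777777777779 bin [-0.018 -0.055]
```

Emit:
servo_tool:
  rows:
    - {"dx": -2,"dy": 0.3,"dz": 0,"spin": 1,"jaw": 0}
    - {"dx": -5,"dy": 0.8,"dz": 0,"spin": 3,"jaw": 0}
    - {"dx": -8.5,"dy": 1.4,"dz": 1,"spin": 5,"jaw": 0}
    - {"dx": -12,"dy": 2,"dz": 4,"spin": 8.2,"jaw": 0}
    - {"dx": -14,"dy": 2.3,"dz": 8,"spin": 8.2,"jaw": 0}
    - {"dx": -14,"dy": 2.3,"dz": 12,"spin": 8.2,"jaw": 0}
    - {"dx": -14,"dy": 2.3,"dz": 16,"spin": 8.2,"jaw": 0}
    - {"dx": -14,"dy": 2.3,"dz": 19,"spin": 8.2,"jaw": 0}
  newtons: 60

```text
t: 21.65
eef_pos: [0.4547, -0.2602, 0.1089]
orientation: [-0.001, 0.755, 0.656, -0.0]
wrist_force: [-0.5, 0.2, -2.8]
width: 0.0159
grip_force: 59.1
```

About four nuts' worth of changed area lies inside the bin, which agrees with the weight. The pliers and block haven't moved. Now I'll lower the tray onto the bench before the fence.

Emit:
servo_tool:
  rows:
    - {"dx": 0,"dy": 0,"dz": 1.5,"spin": 0,"jaw": 0}
    - {"dx": 0,"dy": 0,"dz": 3,"spin": 0,"jaw": 0}
    - {"dx": 0,"dy": 0,"dz": 4.2,"spin": 0,"jaw": 0}
    - {"dx": 0,"dy": 0,"dz": 5,"spin": 0,"jaw": 0}
    - {"dx": 0,"dy": 0,"dz": 5.4,"spin": 0,"jaw": 0}
    - {"dx": 0,"dy": 0,"dz": 5.4,"spin": 0,"jaw": 0}
  newtons: 60

```text
t: 22.15
eef_pos: [0.4554, -0.2605, 0.057]
orientation: [-0.0, 0.755, 0.656, -0.0]
wrist_force: [-0.0, 0.7, -2.7]
width: 0.0159
grip_force: 59.4
```

Emit:
servo_tool:
  rows:
    - {"dx": 0,"dy": 0,"dz": 0.2,"spin": 0,"jaw": 0}
    - {"dx": 0,"dy": 0,"dz": 0.4,"spin": 0,"jaw": 0}
    - {"dx": 0,"dy": 0,"dz": 0.6,"spin": 0,"jaw": 0}
    - {"dx": 0,"dy": 0,"dz": 0.6,"spin": 0,"jaw": 0}
  newtons: 60

```text
t: 22.48
eef_pos: [0.4567, -0.2622, 0.0527]
orientation: [0.002, 0.755, 0.655, 0.0]
wrist_force: [-0.9, -0.5, 13.2]
width: 0.0158
grip_force: 60.1
```

Emit:
servo_tool:
  rows:
    - {"dx": 0,"dy": 0,"dz": 0,"spin": 0,"jaw": 20}
    - {"dx": 0,"dy": 0,"dz": 0,"spin": 0,"jaw": 22}
    - {"dx": 0,"dy": 0,"dz": 0,"spin": 0,"jaw": 30}
    - {"dx": 0,"dy": 0,"dz": 0,"spin": 0,"jaw": 70}
    - {"dx": 0,"dy": 0,"dz": 0,"spin": 0,"jaw": 70}
    - {"dx": 0,"dy": 0,"dz": -3,"spin": 0,"jaw": 70}
    - {"dx": 0,"dy": 0,"dz": -7,"spin": 0,"jaw": 70}
    - {"dx": 0,"dy": 0,"dz": -10,"spin": 0,"jaw": 70}

```text
t: 23.15
eef_pos: [0.4551, -0.261, 0.1532]
orientation: [-0.0, 0.755, 0.655, -0.0]
wrist_force: [1.6, -1.0, 0.5]
width: 0.06
grip_force: 0.0
```

Emit:
servo_tool:
  rows:
    - {"dx": 0,"dy": 0,"dz": -1,"spin": 0,"jaw": 70}
    - {"dx": 0,"dy": 0,"dz": -1,"spin": 0,"jaw": 70}
    - {"dx": 0,"dy": 0,"dz": -1,"spin": 0,"jaw": 70}

```text
t: 23.4
eef_pos: [0.4554, -0.2612, 0.1615]
orientation: [0.0, 0.755, 0.655, 0.0]
wrist_force: [-0.3, -0.6, -0.1]
width: 0.0598
grip_force: 0.0
```

```bash
cat > look.py <<'E'
from h import *
s,r=tool(); c=camera("wrist"); im=c["image"]; cv2.imwrite("pics/wl.png",im); print("t",s["t"],s["eef_pos"],"w",s["width"])
h=cv2.cvtColor(im,cv2.COLOR_BGR2HSV); y=r.as_matrix()[:,1]; print("tool y angle",np.degrees(np.arctan2(y[1],y[0])).round(2))
# wood bar: smooth saturated vertical bar near column of TCP
px=proj(c,[np.array(s["eef_pos"])+[0,0,.035]])[0]; print("tcp px",px.round(1))
for n,m in(("yellow",(h[...,0]>20)&(h[...,0]<32)&(h[...,1]>190)&(h[...,2]>150)),):
    k,l,st,ce=cv2.connectedComponentsWithStats(m.astype(np.uint8))
    for i in range(1,k):
        if st[i,4]>60: print(n,st[i].tolist(),ce[i].round(1))
# print bar edges by row: hue/sat run around tcp column
for v in range(100,350,15):
    row=h[v,250:400]; m=(row[:,1]>85)&(row[:,0]>8)&(row[:,0]<25); x=np.flatnonzero(m)
    print(v,(x.min()+250,x.max()+250,len(x)) if len(x) else None, "sat",row[::10,1].tolist())
E
python3 look.py
```

```text
t 23.4 [ 0.45539498 -0.26119174  0.16147843] w 0.05975726565008519
tool y angle -8.1
tcp px [317.1 328.5]
100 (np.int64(250), np.int64(399), 150) sat [116, 108, 123, 116, 131, 109, 96, 123, 117, 116, 122, 98, 95, 122, 110]
115 (np.int64(250), np.int64(399), 140) sat [118, 128, 132, 116, 118, 126, 95, 115, 120, 112, 126, 100, 101, 88, 68]
130 (np.int64(250), np.int64(395), 77) sat [102, 130, 113, 120, 106, 107, 12, 12, 12, 14, 12, 10, 11, 121, 118]
145 (np.int64(250), np.int64(395), 79) sat [105, 106, 119, 115, 96, 109, 10, 10, 12, 14, 11, 11, 10, 119, 116]
160 (np.int64(250), np.int64(394), 78) sat [106, 115, 103, 119, 112, 103, 10, 11, 15, 12, 11, 11, 11, 123, 116]
175 (np.int64(250), np.int64(394), 79) sat [118, 122, 111, 118, 113, 104, 10, 11, 14, 12, 11, 11, 10, 118, 117]
190 (np.int64(250), np.int64(393), 78) sat [112, 107, 120, 119, 104, 96, 12, 11, 14, 11, 11, 11, 15, 118, 120]
205 (np.int64(250), np.int64(392), 74) sat [86, 102, 110, 91, 94, 88, 11, 11, 14, 16, 13, 11, 19, 118, 120]
220 (np.int64(250), np.int64(392), 45) sat [136, 92, 83, 96, 76, 81, 11, 10, 10, 12, 12, 11, 3
[... 180 characters left out ...]
4, 74, 91, 11, 11, 10, 12, 11, 10, 101, 120, 117]
265 (np.int64(250), np.int64(390), 50) sat [98, 95, 100, 83, 62, 77, 10, 11, 15, 13, 10, 10, 132, 120, 94]
280 (np.int64(250), np.int64(389), 37) sat [123, 79, 79, 84, 63, 72, 11, 10, 15, 11, 11, 10, 139, 123, 25]
295 (np.int64(250), np.int64(389), 54) sat [121, 93, 76, 86, 79, 92, 13, 13, 10, 17, 17, 15, 130, 118, 25]
310 (np.int64(250), np.int64(396), 87) sat [129, 123, 104, 94, 74, 80, 80, 89, 72, 84, 103, 21, 133, 117, 125]
325 (np.int64(250), np.int64(395), 81) sat [113, 124, 113, 74, 83, 83, 90, 77, 75, 75, 78, 92, 131, 118, 135]
340 (np.int64(254), np.int64(394), 64) sat [123, 120, 110, 121, 120, 84, 69, 73, 84, 85, 73, 100, 9, 10, 17]
```

The bar isn't under the fingers: it is at column ~385, about 43 mm towards the fence, so the tray fell over towards its back. I'll get its outline numerically.

```bash
python3 - <<'E'
import cv2,numpy as np
im=cv2.imread("pics/wl.png"); h=cv2.cvtColor(im,cv2.COLOR_BGR2HSV); g=cv2.cvtColor(im,cv2.COLOR_BGR2GRAY)
for v in(112,118,124,145,200,250,290,304,312,330):
    a=[]; x0=250; cls=lambda x:"W" if h[v,x,1]>60 else ("k" if g[v,x]<60 else "d" if g[v,x]<110 else "m" if g[v,x]<180 else "b")
    for x in range(251,600):
        if cls(x)!=cls(x-1):
            if x-x0>3: a.append(f"{cls(x-1)}{x0}-{x-1}({int(g[v,x0:x].mean())})")
            x0=x
    print(v," ".join(a))
E
```

```text
112 W250-468(144) d469-489(85) b492-503(201)
118 W250-325(140) m326-370(150) m372-378(133) m381-401(138) b406-439(191) m440-445(134) W449-467(119) d468-488(85) b491-502(202)
124 W250-305(142) m306-377(146) W378-392(125) m393-429(142) d430-443(99) W449-467(111) d468-488(85) b490-501(202) W503-523(134) d526-530(90) m535-545(111) m547-555(112) d568-571(108) d579-582(108) d589-592(106)
145 W250-305(143) b307-320(209) m321-341(147) b342-371(210) W373-395(162) b396-408(212) m409-429(143) d430-441(98) W447-464(111) d465-485(85) b488-499(201) W500-520(121) d524-539(78) d543-560(78)
200 W250-306(154) b308-320(204) m321-340(144) b341-369(208) W371-393(158) b394-405(211) m406-425(146) d426-437(98) W443-458(116) d459-478(87) b480-491(197) W492-511(124) d515-549(66) m550-576(144)
250 W250-307(139) b309-322(201) m323-339(144) b340-368(204) W370-390(160) b392-405(206) m406-421(145) d422-433(95) W439-452(123) d453-471(85) b474-484(192) W485-504(132) d508-540(67) m541-566(145) m569-591(146) d592-598(103)
290 W250-308(154) b310-320(201) m321-341(148) b342-367(202) W369-389(161) b390-400(191) m401-418(133) d419-430(96) W435-448(104) d449-466(84) b469-479(187) W480-497(161) d501-533(69) m534-584(146) d585-589(102)
304 W250-308(154) m309-336(119) d337-350(106) m354-366(119) W368-388(158) m389-395(157) k397-400(23) k402-406(28) d407-420(105) m421-426(128) W434-451(161) d452-464(86) b468-476(185)
312 W250-359(155) d360-365(104) W368-396(150) k403-410(28) d415-425(104) k426-434(32) W435-457(155) d458-463(86) b467-475(184)
330 W250-363(157) d364-367(105) W368-395(150) k407-411(22) k413-416(23) d419-435(93) k442-448(31)
```

The tray stands upright and flat, with its floor at columns 308–430, the bar at 370–393, the back wall near 435–443 and the fence front at 459–490. No nuts are in it. I'll compute positions.

```bash
python3 - <<'E'
from h import *
c=camera("wrist"); s,r=tool(); A=lambda p:np.degrees(np.arctan2(*(p[0]-p[-1])[:2])).round(2)
b=ray(c,[[384.5,145],[382.3,200],[380.5,250],[379.2,290]],.082); f=ray(c,[[491,112],[487.5,145],[479.5,200],[473,250],[468.5,290]],.045)
w=ray(c,[[443.5,145],[439.5,200],[435.5,250],[432,290]],.04); 
print("bar",b.round(4).tolist(),A(b)); print("fence",f.round(4).tolist(),A(f)); print("wall",w.round(4).tolist(),A(w))
h=cv2.cvtColor(c["image"],cv2.COLOR_BGR2HSV); col=h[100:360,383]; print("bar col sat rows:",[(v+100,int(x[1]),int(x[2])) for v,x in enumerate(col) if 8<=v<=36][::2])
print("bar lower:",[(v,int(h[v,378,1]),int(h[v,378,2])) for v in range(300,360,4)])
F=np.array([.5723,-.2799])
print("tray end corner px -> ", ray(c,[[306,122],[308,305]],.03).round(4).tolist())
m=(h[...,0]>20)&(h[...,0]<35)&(h[...,1]>150)&(h[...,2]>180); k,l,st,ce=cv2.connectedComponentsWithStats(m.astype(np.uint8)); print([(st[i].tolist(),ce[i].round(1).tolist()) for i in range(1,k) if st[i,4]>100])
E
```

```text
bar [[0.5031, -0.2093, 0.082], [0.4986, -0.2424, 0.082], [0.4943, -0.2749, 0.082], [0.4907, -0.3028, 0.082]] 7.51
fence [[0.5819, -0.2011, 0.045], [0.5791, -0.2226, 0.045], [0.5726, -0.2606, 0.045], [0.5669, -0.298, 0.045], [0.5625, -0.3301, 0.045]] 8.55
wall [[0.5505, -0.2189, 0.04], [0.5456, -0.2578, 0.04], [0.5405, -0.2959, 0.04], [0.5359, -0.3286, 0.04]] 7.56
bar col sat rows: [(108, 117, 175), (110, 119, 171), (112, 116, 173), (114, 116, 173), (116, 55, 112), (118, 8, 96), (120, 11, 211), (122, 11, 208), (124, 34, 156), (126, 132, 176), (128, 121, 194), (130, 120, 204), (132, 121, 209), (134, 118, 211), (136, 121, 210)]
bar lower: [(300, 124, 202), (304, 116, 204), (308, 122, 203), (312, 118, 204), (316, 122, 203), (320, 121, 204), (324, 123, 203), (328, 120, 204), (332, 122, 202), (336, 125, 185), (340, 10, 195), (344, 106, 183), (348, 105, 200), (352, 106, 195), (356, 95, 194)]
tray end corner px ->  [[0.4572, -0.1901, 0.03], [0.4372, -0.3325, 0.03]]
[([479, 218, 72, 16, 1076], [514.1, 225.7])]
```

The tray handle is at (0.495, -0.267), centred to within about 1 mm on the fence and 26 mm short of it. Its yaw is -7.5° against the fence's -8.5°. I'll regrip it.

Emit:
servo_tool:
  rows:
    - {"dx": 0,"dy": 2.5,"dz": 0,"spin": 0,"jaw": 70}
    - {"dx": 0,"dy": 4,"dz": 0,"spin": 0,"jaw": 70}
    - {"dx": 0,"dy": 4,"dz": 0,"spin": 0,"jaw": 70}
    - {"dx": 0,"dy": 4,"dz": 4,"spin": 0,"jaw": 70}
    - {"dx": 0,"dy": 4,"dz": 8,"spin": 0,"jaw": 70}
    - {"dx": 0,"dy": 4,"dz": 11,"spin": 0,"jaw": 70}
    - {"dx": 0,"dy": 4,"dz": 12.4,"spin": 0,"jaw": 70}
    - {"dx": 0,"dy": 4,"dz": 12.4,"spin": 0,"jaw": 70}

```text
t: 24.17
eef_pos: [0.4916, -0.2649, 0.033]
orientation: [-0.004, 0.755, 0.655, -0.001]
wrist_force: [-0.4, 0.2, -0.5]
width: 0.0597
grip_force: 0.0
```

Emit:
servo_tool:
  rows:
    - {"dx": 0,"dy": 0,"dz": 0,"spin": 0,"jaw": 40}
    - {"dx": 0,"dy": 0,"dz": 0,"spin": 0,"jaw": 0}
    - {"dx": 0,"dy": 0,"dz": 0,"spin": 0,"jaw": 0}
    - {"dx": 0,"dy": 0,"dz": 0,"spin": 0,"jaw": 0}
    - {"dx": 0,"dy": 0,"dz": 0,"spin": 0,"jaw": 0}
    - {"dx": 0,"dy": 0,"dz": 0,"spin": 0,"jaw": 0}
    - {"dx": 0,"dy": 0,"dz": 0,"spin": 0,"jaw": 0}
  newtons: 80

```text
t: 24.75
eef_pos: [0.4958, -0.2673, 0.0387]
orientation: [0.001, 0.755, 0.655, 0.0]
wrist_force: [-0.0, 0.2, 8.2]
width: 0.012
grip_force: 78.4
```

```bash
python3 - <<'E'
from h import *
s,r=tool(); y=r.as_matrix()[:,1]; print(s["eef_pos"],s["width"],s["grip_force"],s["wrist_force"],s["moment"],np.degrees(np.arctan2(y[1],y[0])))
n=np.array([.9893,-.1461]);t=np.array([.1461,.9893]); d=np.array([.5705,-.279])-s["eef_pos"][:2]; print("to fence along n",d@n,"lateral",d@t)
E
```

```text
[ 0.49576523 -0.26734193  0.03871516] 0.012045967388744337 78.41764569282532 [-0.04842323  0.1824889   8.2493391 ] [ 0.04627535  0.22027144 -0.0690851 ] -8.111345924836895
to fence along n 0.075638351734732 lateral -0.0006145768062394673
```

It's gripped flat (12 mm, 78 N). I'll ease the downward press, align by 0.4° and approach the fence.

Emit:
servo_tool:
  rows:
    - {"dx": 0,"dy": 0,"dz": -0.1,"spin": 0.2,"jaw": 0}
    - {"dx": 0,"dy": 0.4,"dz": -0.1,"spin": 0.4,"jaw": 0}
    - {"dx": 0,"dy": 1,"dz": -0.1,"spin": 0.4,"jaw": 0}
    - {"dx": 0,"dy": 1.6,"dz": -0.1,"spin": 0.4,"jaw": 0}
    - {"dx": 0,"dy": 2,"dz": -0.1,"spin": 0.4,"jaw": 0}
    - {"dx": 0,"dy": 2.2,"dz": -0.1,"spin": 0.4,"jaw": 0}
    - {"dx": 0,"dy": 2.2,"dz": -0.1,"spin": 0.4,"jaw": 0}
  newtons: 80

```text
t: 25.33
eef_pos: [0.5176, -0.27, 0.0387]
orientation: [0.0, 0.757, 0.653, -0.0]
wrist_force: [-2.2, 1.7, 7.8]
width: 0.0121
grip_force: 79.4
```

```bash
cat > st.py <<'E'
from h import *
f=[];p=[]
for i in range(6): c=camera("wrist"); s,r=tool(); f.append(s["wrist_force"]); p.append(s["eef_pos"])
n=np.array([.9893,-.1461]);t=np.array([.1461,.9893]);f=np.mean(f,0);p=np.mean(p,0); y=r.as_matrix()[:,1]
d=np.array([.5705,-.279])-p[:2]; print("t",s["t"],"tcp",p.round(4),"push",(-f[:2]@n).round(2),"lat F",(f[:2]@t).round(2),"Fz",f[2].round(2),"mom",np.round(s["moment"],2),"grip",s["grip_force"],s["width"])
print("est back-to-rest-face",(d@n-.05).round(4),"lateral",(d@t).round(4),"ang",np.degrees(np.arctan2(y[1],y[0])).round(2))
im=c["image"];h=cv2.cvtColor(im,cv2.COLOR_BGR2HSV);g=cv2.cvtColor(im,cv2.COLOR_BGR2GRAY)
m=((h[...,0]>20)&(h[...,0]<35)&(h[...,1]>140)&(h[...,2]>150)).astype(np.uint8);k,l,st,ce=cv2.connectedComponentsWithStats(m)
for i in range(1,k):
    if st[i,4]>100:
        q=np.argwhere(l==i)[:,::-1].astype(np.float32); R_=cv2.minAreaRect(q); bp=cv2.boxPoints(R_); o=bp[np.argsort(bp[:,0])]; a,b=o[:2].mean(0),o[2:].mean(0)
        w=ray(c,[a,b],.048); print("tongue front,tip px",a.round(1),b.round(1),"along n rel rest face",((w[:,:2]-[.5705,-.279])@n).round(4),"lat",((w[:,:2]-[.5705,-.279])@t).round(4))
        # black lines beside tongue: grey profile parallel to the tongue, offset to each side
        u=(b-a)/np.linalg.norm(b-a); v=np.array([-u[1],u[0]])
        for off in(-22,-18,-14,-11,11,14,18,22):
            pts=[a+v*off+u*x for x in np.arange(0,140)]; val=[int(g[int(round(z[1])),int(round(z[0]))]) if 0<=z[0]<640 else 255 for z in pts]
            dk=[x for x in range(2,138) if val[x]<90 and val[x]<=min(val[x-2:x+3]) and min(max(val[max(0,x-5):x]),max(val[x:x+6]))>115]; print(off,dk,end="; ")
        print("tip at",np.linalg.norm(b-a).round(1))
E
python3 st.py
```

```text
t 25.6333 tcp [ 0.5175 -0.2701  0.0387] push 1.95 lat F 1.17 Fz 5.79 mom [0.2  0.38 0.01] grip 79.2035436630249 0.012269395373184073
est back-to-rest-face 0.0037 lateral -0.0011 ang -8.49
tongue front,tip px [440.9 298.3] [562.1 297. ] along n rel rest face [-0.0006  0.0516] lat [0.0007 0.001 ]
-22 []; -18 []; -14 []; -11 [122]; 11 []; 14 [117]; 18 []; 22 []; tip at 121.2
```

The tongue agrees with my fence estimate to within 1 mm. I'll push on gently.

Emit:
servo_tool:
  rows:
    - {"dx": -0.05,"dy": 0.3,"dz": -0.05,"spin": 0,"jaw": 0}
    - {"dx": -0.1,"dy": 0.6,"dz": -0.05,"spin": 0,"jaw": 0}
    - {"dx": -0.1,"dy": 0.9,"dz": -0.05,"spin": 0,"jaw": 0}
    - {"dx": -0.1,"dy": 1.2,"dz": -0.05,"spin": 0,"jaw": 0}
    - {"dx": -0.1,"dy": 1.5,"dz": -0.05,"spin": 0,"jaw": 0}
    - {"dx": -0.1,"dy": 1.7,"dz": -0.05,"spin": 0,"jaw": 0}
    - {"dx": -0.1,"dy": 1.7,"dz": -0.05,"spin": 0,"jaw": 0}
    - {"dx": -0.1,"dy": 1.7,"dz": -0.05,"spin": 0,"jaw": 0}
  newtons: 80

```text
t: 26.3
eef_pos: [0.5329, -0.2732, 0.0387]
orientation: [-0.001, 0.758, 0.653, -0.0]
wrist_force: [-6.3, 1.6, 2.6]
width: 0.0124
grip_force: 79.0
```

```bash
python3 st.py
```

```text
t 26.6 tcp [ 0.5329 -0.2732  0.0387] push 6.23 lat F 0.15 Fz 2.81 mom [ 0.08  1.02 -0.22] grip 78.94329786300659 0.012070721008427238
est back-to-rest-face -0.012 lateral -0.0002 ang -8.51
tongue front,tip px [433.  296.5] [554.  296.5] along n rel rest face [0.0117 0.0636] lat [0.0007 0.0005]
-22 []; -18 []; -14 [136]; -11 [135]; 11 [131]; 14 [131]; 18 [130]; 22 [129]; tip at 121.0
```

The fence is in 12 mm (6.1 N by the spring, 6.2 N at the wrist), and the middle line is about 7.7 mm ahead of the tongue tip. I'll push the rest.

Emit:
servo_tool:
  rows:
    - {"dx": 0,"dy": 0.2,"dz": 0,"spin": 0,"jaw": 0}
    - {"dx": 0,"dy": 0.4,"dz": 0,"spin": 0,"jaw": 0}
    - {"dx": 0,"dy": 0.6,"dz": 0,"spin": 0,"jaw": 0}
    - {"dx": 0,"dy": 0.8,"dz": 0,"spin": 0,"jaw": 0}
    - {"dx": 0,"dy": 0.8,"dz": 0,"spin": 0,"jaw": 0}
    - {"dx": 0,"dy": 0.8,"dz": 0,"spin": 0,"jaw": 0}
  newtons: 80

```text
t: 27.1
eef_pos: [0.5398, -0.2742, 0.0388]
orientation: [-0.002, 0.758, 0.653, -0.001]
wrist_force: [-13.2, 0.1, 10.0]
width: 0.0122
grip_force: 79.9
```

```bash
python3 st.py
```

```text
t 27.4 tcp [ 0.5398 -0.2742  0.0388] push 13.21 lat F -1.86 Fz 9.25 mom [-0.07  2.17 -0.27] grip 79.86124634742737 0.012168185003135839
est back-to-rest-face -0.0189 lateral -0.0002 ang -8.51
tongue front,tip px [433.  296.5] [554.  296.5] along n rel rest face [0.0186 0.0705] lat [0.0007 0.0005]
-22 [122]; -18 [121]; -14 [120]; -11 []; 11 []; 14 [115, 116]; 18 [114]; 22 [114]; tip at 121.0
```

Emit:
servo_tool:
  rows:
    - {"dx": 0,"dy": 0.05,"dz": -0.05,"spin": 0,"jaw": 0}
    - {"dx": 0,"dy": 0.08,"dz": -0.1,"spin": 0,"jaw": 0}
    - {"dx": 0,"dy": 0.08,"dz": -0.1,"spin": 0,"jaw": 0}
    - {"dx": 0,"dy": 0.08,"dz": -0.1,"spin": 0,"jaw": 0}
    - {"dx": 0,"dy": 0.08,"dz": -0.1,"spin": 0,"jaw": 0}
  newtons: 80

```text
t: 27.82
eef_pos: [0.5405, -0.2743, 0.0393]
orientation: [-0.002, 0.758, 0.653, -0.001]
wrist_force: [-11.1, -1.5, 0.6]
width: 0.0123
grip_force: 78.7
```

```bash
python3 st.py
```

```text
t 28.1167 tcp [ 0.5405 -0.2743  0.0393] push 9.92 lat F -2.77 Fz 0.77 mom [-0.26  1.97 -0.24] grip 78.66524934768677 0.012197660973115192
est back-to-rest-face -0.0196 lateral -0.0003 ang -8.5
tongue front,tip px [432.  296.5] [553.  296.5] along n rel rest face [0.019 0.071] lat [0.0005 0.0003]
-22 [121]; -18 [120]; -14 [120]; -11 []; 11 []; 14 [114]; 18 [114]; 22 [113]; tip at 121.0
```

The push is 9.9 N, with the tongue at the middle line to within about 1 mm. I'll add a touch more seating pressure and check that it holds steady.

Emit:
servo_tool:
  rows:
    - {"dx": 0,"dy": 0.02,"dz": 0.04,"spin": 0,"jaw": 0}
    - {"dx": 0,"dy": 0.03,"dz": 0.04,"spin": 0,"jaw": 0}
    - {"dx": 0,"dy": 0.03,"dz": 0.04,"spin": 0,"jaw": 0}
    - {"dx": 0,"dy": 0.03,"dz": 0.04,"spin": 0,"jaw": 0}
    - {"dx": 0,"dy": 0.03,"dz": 0.04,"spin": 0,"jaw": 0}
    - {"dx": 0,"dy": 0.03,"dz": 0.04,"spin": 0,"jaw": 0}
  newtons: 80

```text
t: 28.62
eef_pos: [0.5407, -0.2743, 0.0391]
orientation: [-0.002, 0.758, 0.653, -0.001]
wrist_force: [-11.6, -0.7, 3.0]
width: 0.0124
grip_force: 79.2
```

```bash
python3 st.py; python3 - <<'E'
from h import *
c=camera("top"); d=cv2.absdiff(c["image"],cv2.imread("pics/top0.png")).max(2); print("pliers diff",(d[258:276,222:272]>40).sum(),"block diff",(d[248:272,454:490]>40).sum())
k,l,st,ce=cv2.connectedComponentsWithStats((d>12).astype(np.uint8)[205:292,140:222]); print("bin",[(ce[i]+[140,205]).round(0).tolist()+[int(st[i,4])] for i in range(1,k) if st[i,4]>8])
E
```

```text
t 28.9167 tcp [ 0.5407 -0.2743  0.0391] push 12.33 lat F -3.05 Fz 3.93 mom [-0.13  2.21 -0.3 ] grip 79.1951036453247 0.012437495443564851
est back-to-rest-face -0.0198 lateral -0.0002 ang -8.51
tongue front,tip px [433.  296.5] [553.  296.5] along n rel rest face [0.0195 0.0711] lat [0.0006 0.0004]
-22 [120]; -18 [119]; -14 [118]; -11 []; 11 []; 14 [113]; 18 [112]; 22 [112]; tip at 120.0
pliers diff 0 block diff 16
bin [[178.0, 247.0, 5340], [218.0, 212.0, 32], [219.0, 238.0, 37], [203.0, 268.0, 10]]
```

```bash
python3 -c "
from rig import *
print(close_job())"
```

```text
the job is handed in; nothing more can be done
None
```

The job is handed in: the tray is empty and still gripped, flat against the fence, centred to about 1 mm and pushed in about 20 mm (10 N by the spring). I inferred all four nuts are in the bin from the 1.2 N drop in weight and the changes in the bin images, not from a clear view, and the pliers and block showed no movement.

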